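# Fit the reel's brake shoes and check them with the foot gauge

## Robot

A 6-joint arm with a two-finger parallel gripper is mounted at the origin on the work surface. World frame = base frame: x ahead of the robot, y to its left, z up, the work surface at z = 0. Lengths are in mm, angles in degrees, forces in N, time in s.
With the tool pointing down it reaches from about 350 to 850 mm from the base axis. Payload 8.1 kg.
Tool frame: the origin (TCP) lies at the very end of the fingers, on their centre line; the grasp point (between the pads) lies 19 mm behind it; x points along the fingers, y is the direction in which the jaws open and shut, and the axes are right-handed (so a half turn about x gives the same grasp; the last joint's range is limited). The gripper opens to 85 mm and grips with 20 to 120 N. Pads are 22 mm wide; open, the fingers measure 114 mm over their backs; the gripper's body (76 mm by 85 mm) begins 54 mm behind the grasp point. The pads swing forward as they close: fully open they stand 13 mm farther back than shut.
Start: joints at [62.028, 7.471, 85.268, -0, 87.261, -4.893], TCP at [235.177, 551.994, 231.292] pointing down, gripper open.
Joint ranges: [-169.43, 169.43], [-51.17, 129.36], [1.28, 143.12], [-76.62, 256.62], [0, 156.53], [-152.29, 152.29]. Speed limits (degrees/s): [136.94, 136.94, 159.86, 180, 180, 180].

## Interface

Orientations are given as [roll, pitch, yaw] about the fixed x, y, z axes, in that order (R = Rz(yaw) Ry(pitch) Rx(roll)).
In Python, from bench import sensors, snapshot, r gives the robot as it stands. The module is installed in compiled form; this text tells all that it offers.
- The arm moves only by the tool drive_tool, never from a script. Its argument "moves" is one flat list of numbers, 6 for each row, row after row: the shift along the tool's x, y, z in cm, then the turn, a rotation vector about the tool's x, y, z in degrees. In form: [tx, ty, tz, wx, wy, wz, tx, ty, tz, wx, wy, wz, ...]. A call has 1 to 20 rows; each row shifts and turns the commanded pose from where the row before left it, along the tool's axes as they then stand; what a row does not reach is not made up. A row lasts 1/12 s, in which the tool goes at most 41.7 mm and 7.16 degrees, less where a joint would pass 70% of its speed; a pose out of reach is approached as far as the arm can. A call with a gripper value outside its range is refused whole. "hand" is the finger opening in cm, from 0 to 8.54, set as the call begins (left out, the last holds). The fingers move at their own pace and stop on an object; "grip_force" is the grip in N (left out, the last holds). Time passes only in rows, so rows that do not move let the fingers close. It gives the time, the measured TCP pose, the force and the opening at its end, in the units of the state.
- sensors.sense(): the state, without advancing time (a new reading comes with each control period).
- snapshot(name): name is "scene" or "top" or "wrist"; returns a dict with "image" (480x640x3 uint8, red, green, blue), "z_map" (480x640 float32, mm along the optical axis (not along the pixel's ray), 0 where there is no reading), "camera_matrix" (3x3 intrinsics, pixels), "dist" ([k1, k2, p1, p2, k3] as OpenCV has them; the pictures are not rectified), "eye" and "orientation" of the camera in the world; the wrist camera has in their place "mount" (4x4, takes a point from camera to tool coordinates, whose origin is the TCP and whose axes are the tool frame's). Camera axes: x right, y down, z forward; pixel columns grow to the right and rows downward; lengths in mm; the calibration is good to about 2 mm. A picture is of the moment at which its call begins: read the wrist's pose just before it.
- r.hand_in(): hands the job in, once; it reports no verdict.
The state is a dict: "time": time; "joint_pos": joint angles; "qd": joint speeds; "joint_efforts": joint torques, N m; "tool_pos": TCP position; "tcp_rot": TCP orientation; "ft_force": force on the tool from outside, world axes, zero at the start; "wrist_torque": the same for the moment, N m; "finger_gap": finger opening in mm.
Only numpy, scipy, OpenCV 4.12 (cv2) and the standard library are available. Lean on these libraries where they do the work, as an engineer would, in place of code of your own. Each camera call takes 0.05 s, during which the arm holds its last target.

## Task

Fit every loose bronze brake shoe into the aluminium carrier: press each fully home, flush, in the recess of its own length (there may be three or four of them). When all are in, check them from the longest to the shortest: stand the bridge gauge upright across the carrier, lengthways over the shoe, with its sprung foot on the middle of the lug, and let it stand still for a second. Then put the gauge back upright in the middle of its cork mat, lengthways, and leave the other things where they are.

Things in the scene. Friction and masses are not known exactly. Their poses are not given: they have to be found in the camera images.
- shoe_a: The longest bronze brake shoe: base 110 mm long (its x) x 34 mm wide (y) x 16 mm high, with an upright lug centred on top, 36 mm long (x) x 14 mm thick (y) x 30 mm high, to hold it by; whole height 46 mm, 0.3 to 0.8 kg. Origin: centre of the underside; z up through the lug. Either way round is the same. It may be absent (None).
- shoe_b: The second longest bronze brake shoe: base 96 mm long (its x) x 34 mm wide (y) x 16 mm high, with an upright lug centred on top, 36 mm long (x) x 14 mm thick (y) x 30 mm high, to hold it by; whole height 46 mm, 0.3 to 0.8 kg. Origin: centre of the underside; z up through the lug. Either way round is the same. It may be absent (None).
- shoe_c: The third longest bronze brake shoe: base 82 mm long (its x) x 34 mm wide (y) x 16 mm high, with an upright lug centred on top, 36 mm long (x) x 14 mm thick (y) x 30 mm high, to hold it by; whole height 46 mm, 0.3 to 0.8 kg. Origin: centre of the underside; z up through the lug. Either way round is the same. It may be absent (None).
- shoe_d: The shortest bronze brake shoe: base 68 mm long (its x) x 34 mm wide (y) x 16 mm high, with an upright lug centred on top, 36 mm long (x) x 14 mm thick (y) x 30 mm high, to hold it by; whole height 46 mm, 0.3 to 0.8 kg. Origin: centre of the underside; z up through the lug. Either way round is the same. It may be absent (None).
- recess_a (a point): Centre of the floor of the carrier's recess for the 110 mm shoe; 113 x 37 mm (x, y), 16 mm deep; x along its length, z up. A shoe that is home has its origin here, its base flush with the carrier's top and its lug standing 30 mm above it.
- recess_b (a point): Centre of the floor of the carrier's recess for the 96 mm shoe; 99 x 37 mm (x, y), 16 mm deep; x along its length, z up. A shoe that is home has its origin here, its base flush with the carrier's top and its lug standing 30 mm above it.
- recess_c (a point): Centre of the floor of the carrier's recess for the 82 mm shoe; 85 x 37 mm (x, y), 16 mm deep; x along its length, z up. A shoe that is home has its origin here, its base flush with the carrier's top and its lug standing 30 mm above it.
- recess_d (a point): Centre of the floor of the carrier's recess for the 68 mm shoe; 71 x 37 mm (x, y), 16 mm deep; x along its length, z up. A shoe that is home has its origin here, its base flush with the carrier's top and its lug standing 30 mm above it.
- carrier: Fixed aluminium brake carrier plate, 166 mm (x) x 216 mm (y) x 22 mm high, with four open-topped recesses side by side in y, centres 52 mm apart (-78, -26, +26, +78 mm), for the 82, 110, 68 and 96 mm shoes in this order. Origin: centre of the underside.
- gauge: Loose steel bridge gauge, 0.5 kg, 112 mm high: two legs, each 12 mm (x) x 44 mm (y), centred at x = -70 and +70 mm, carry a cross beam 152 x 30 mm (underside 55 mm, top 67 mm above the soles) with a square wooden handle 22 x 22 mm on the beam's middle, from 67 to 112 mm above the soles. Origin: midway between the soles; x from leg to leg, z up. Set lengthways over a recess its legs stand on the carrier's rim at the two ends of the recess. Either way round is the same.
- foot_tip (a point): Underside centre of the gauge's sprung round foot (16 mm in diameter), on the gauge's z axis; 20 mm above the soles when free.
- foot (a joint): Gauge reading: how far (m) the sprung foot is pushed up, 0 (free) to 0.020; a 2 N spring presses it down. It reads 0.010 when the gauge stands on the carrier over a shoe that is home.
- mat_top (a point): Centre of the top of the fixed cork mat for the gauge, 210 mm (x) x 110 mm (y), 6 mm thick; x along its length, z up.
- ferrule: Bystander: brass rod ferrule, a tube 24 mm in diameter and 70 mm high, standing. Origin: centre of the underside.
- net_gauge: Bystander: flat carved pine net gauge, 175 x 45 x 8 mm, lying. Origin: underside, middle of the broad part.
- lure_tin: Bystander: dull grey round lure tin, 90 mm in diameter, 50 mm high. Origin: centre of the underside.
- tongs: Bystander: aluminium fish tongs, about 200 mm long, 12 mm high, lying. Origin: middle of the underside.
- mug: Bystander: white mug, 80 mm in diameter, 90 mm high. Origin: centre of the underside.
Mind the look-alikes: they are no part of the job. Leave any purple look-alike of the shoe_b alone. What is shaped like the shoe_a but pink is not meant.

How it is judged (in metres and radians):
On the way, in this order (a step that is already met when the one before it is completed fails the run):
1. every shoe is home in its own recess (horizontal distance between shoe_a and recess_a below 0.005 m and z of shoe_a in the frame of recess_a between -0.003 and 0.002 m and angle between the x axis of shoe_a and the x axis of recess_a, either way round below 0.1 rad and angle between each of shoe_a, shoe_b, shoe_c, shoe_d's own z axis and vertical below 0.06 rad and horizontal distance between shoe_b and recess_b below 0.005 m and z of shoe_b in the frame of recess_b between -0.003 and 0.002 m and angle between the x axis of shoe_b and the x axis of recess_b, either way round below 0.1 rad and horizontal distance between shoe_c and recess_c below 0.005 m and z of shoe_c in the frame of recess_c between -0.003 and 0.002 m and angle between the x axis of shoe_c and the x axis of recess_c, either way round below 0.1 rad and horizontal distance between shoe_d and recess_d below 0.005 m and z of shoe_d in the frame of recess_d between -0.003 and 0.002 m and angle between the x axis of shoe_d and the x axis of recess_d, either way round below 0.1 rad), for 0.3 s.
2. the gauge stands over the longest (110 mm) shoe, its foot on the lug, reading that the shoe is home (horizontal distance between foot_tip and shoe_a below 0.012 m and z of foot_tip in the frame of shoe_a between 0.044 and 0.048 m and z of gauge in the frame of shoe_a between 0.014 and 0.018 m and angle between the z axis of gauge and the z axis of shoe_a, either way round below 0.07 rad and angle between the x axis of gauge and the x axis of shoe_a, either way round below 0.25 rad and horizontal distance between shoe_a and recess_a below 0.005 m and z of shoe_a in the frame of recess_a between -0.003 and 0.002 m and angle between the x axis of shoe_a and the x axis of recess_a, either way round below 0.1 rad and angle between shoe_a's own z axis and vertical below 0.06 rad), for 0.5 s.
3. the gauge stands over the second longest (96 mm) shoe, its foot on the lug, reading that the shoe is home (horizontal distance between foot_tip and shoe_b below 0.012 m and z of foot_tip in the frame of shoe_b between 0.044 and 0.048 m and z of gauge in the frame of shoe_b between 0.014 and 0.018 m and angle between the z axis of gauge and the z axis of shoe_b, either way round below 0.07 rad and angle between the x axis of gauge and the x axis of shoe_b, either way round below 0.25 rad and horizontal distance between shoe_b and recess_b below 0.005 m and z of shoe_b in the frame of recess_b between -0.003 and 0.002 m and angle between the x axis of shoe_b and the x axis of recess_b, either way round below 0.1 rad and angle between shoe_b's own z axis and vertical below 0.06 rad), for 0.5 s.
4. the gauge stands over the third longest (82 mm) shoe, its foot on the lug, reading that the shoe is home (horizontal distance between foot_tip and shoe_c below 0.012 m and z of foot_tip in the frame of shoe_c between 0.044 and 0.048 m and z of gauge in the frame of shoe_c between 0.014 and 0.018 m and angle between the z axis of gauge and the z axis of shoe_c, either way round below 0.07 rad and angle between the x axis of gauge and the x axis of shoe_c, either way round below 0.25 rad and horizontal distance between shoe_c and recess_c below 0.005 m and z of shoe_c in the frame of recess_c between -0.003 and 0.002 m and angle between the x axis of shoe_c and the x axis of recess_c, either way round below 0.1 rad and angle between shoe_c's own z axis and vertical below 0.06 rad), for 0.5 s.
5. the gauge stands over the shortest (68 mm) shoe, its foot on the lug, reading that the shoe is home (horizontal distance between foot_tip and shoe_d below 0.012 m and z of foot_tip in the frame of shoe_d between 0.044 and 0.048 m and z of gauge in the frame of shoe_d between 0.014 and 0.018 m and angle between the z axis of gauge and the z axis of shoe_d, either way round below 0.07 rad and angle between the x axis of gauge and the x axis of shoe_d, either way round below 0.25 rad and horizontal distance between shoe_d and recess_d below 0.005 m and z of shoe_d in the frame of recess_d between -0.003 and 0.002 m and angle between the x axis of shoe_d and the x axis of recess_d, either way round below 0.1 rad and angle between shoe_d's own z axis and vertical below 0.06 rad), for 0.5 s.
At the end, for the whole second after the job is handed in: Every shoe present lies in the recess of its length, within 5 mm and 0.1 rad, its underside within 2 mm of the recess floor, level; the gauge stands upright on the cork mat within 25 mm of its middle and 0.25 rad of its length; all is at rest (all of step 1 and horizontal distance between gauge and mat_top below 0.025 m and z of gauge in the frame of mat_top between -0.004 and 0.004 m and angle between gauge's own z axis and vertical below 0.05 rad and angle between the x axis of gauge and the x axis of mat_top, either way round below 0.25 rad and linear speed of each of gauge, shoe_a, shoe_b, shoe_c, shoe_d below 0.02 m/s); the robot touches nothing.
It fails at once if the ferrule is moved by more than 40 mm (distance of ferrule from where it was at the start of the episode above 0.04 m).
It fails at once if the net gauge is moved by more than 40 mm (distance of net_gauge from where it was at the start of the episode above 0.04 m).
It fails at once if the lure tin is moved by more than 40 mm (distance of lure_tin from where it was at the start of the episode above 0.04 m).
It fails at once if the tongs is moved by more than 40 mm (distance of tongs from where it was at the start of the episode above 0.04 m).
It fails at once if the mug is moved by more than 40 mm (distance of mug from where it was at the start of the episode above 0.04 m).
Of shoe_a, shoe_b, shoe_c, shoe_d only 3 to 4 are there at a start; the rules pass over those that are not, and their reading is None.
At some moment in a run one of shoe_a, shoe_b, shoe_c, shoe_d may be knocked a few centimetres aside while the robot is not near it.
Once in a run the grip may slacken for a moment while it holds something.
It also fails if it takes over 210 s, if anything falls off the work surface, if the arm or the gripper's body presses on something with over 40 N, if the wrist force passes 120 N, or if a joint passes its speed limit or range.

## Working session

There is one attempt and no reset: what is moved stays moved. The work goes in short steps, Python scripts to look and compute and a tool call to move; the robot and the scene stay as the last step left them, time stands still between calls to the robot, and variables do not carry over. Pictures are saved under pics/ and viewed, and the job is handed in when it is done.

Besides the shell and the picture viewer there is one more tool, called after "Request:" as name(argument=value, ...), one argument or row to a line, values as JSON. drive_tool: Moves the arm, as the interface text tells. Its arguments: {"type":"object","properties":{"moves":{"type":"array","items":{"type":"number"}},"hand":{"type":"number"},"grip_force":{"type":"number"}},"required":["moves"]}

```bash
mkdir -p pics
cat > look.py <<'E'
import sys,cv2,numpy as np,pickle
from bench import sensors,snapshot,r
def grab(name,tag):
    s=sensors.sense(); d=snapshot(name); d['state']=s
    pickle.dump(d,open(f'{tag}.pkl','wb'))
    cv2.imwrite(f'pics/{tag}.png',d['image'][:,:,::-1]); return d
E
python3 - <<'E'
from look import *
for n in ("scene","top","wrist"):
    d=grab(n,n+"0")
    print(n,{k:d[k] for k in d if k not in('image','z_map','state')})
    z=d['z_map'];print(z.min(),z.max(),(z==0).mean())
print(sensors.sense())
E
```

```text
scene {'camera_matrix': array([[557.34889061,   0.        , 322.00599604],
       [  0.        , 557.34889061, 230.37959257],
       [  0.        ,   0.        ,   1.        ]]), 'dist': array([-0.02696687,  0.        ,  0.        ,  0.        ,  0.        ]), 'eye': array([ 1516.68794866, -1028.68152527,   914.20925705]), 'orientation': array([-121.23200675,    0.23110342,   45.28768202])}
0.0 3999.6184 0.014710286458333333
top {'camera_matrix': array([[519.71518156,   0.        , 327.19110313],
       [  0.        , 519.71518156, 243.71709148],
       [  0.        ,   0.        ,   1.        ]]), 'dist': array([-0.02693591,  0.        ,  0.        ,  0.        ,  0.        ]), 'eye': array([ 394.68852423,  -60.38043796, 1307.8030184 ]), 'orientation': array([-175.30639939,   -0.81653792,  -91.03418649])}
0.0 2188.5444 0.003841145833333333
wrist {'camera_matrix': array([[419.42918849,   0.        , 323.58834884],
       [  0.        , 419.42918849, 244.89917455],
       [  0.        ,   0.        ,   1.        ]]), 'dist': array([-0.02844682,  0.        ,  0.        ,  0.        ,  
[... 354 characters left out ...]
00e+00]])}
0.0 492.38928 0.0039453125
{'time': 0.15, 'joint_pos': array([ 6.20274373e+01,  7.50505338e+00,  8.53159135e+01, -4.56565884e-04,
        8.72602966e+01, -4.89143022e+00]), 'qd': array([-0.02526801, -0.1847107 , -0.14911901,  0.07155755, -0.06583678,
       -0.00459897]), 'joint_efforts': array([ 7.88210164e-04, -5.70059967e+01, -5.01161313e+01, -2.18356217e-04,
        9.45795269e-03, -1.29701255e-05]), 'tool_pos': array([234.98905409, 551.61207504, 230.47733151]), 'tcp_rot': array([ -94.56991642,   89.91873523, -117.65102675]), 'ft_force': array([0.68171269, 0.24010553, 0.96864792]), 'wrist_torque': array([-0.01177084,  0.01083665, -0.00736855]), 'finger_gap': 85.53622871080299}
```

View pics/top0.png

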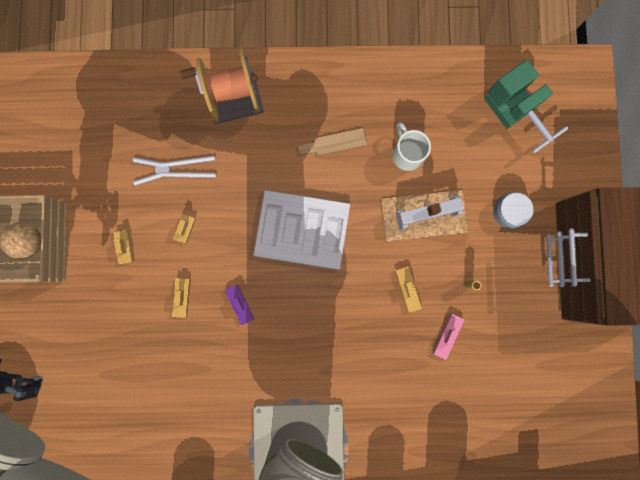

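View pics/scene0.png

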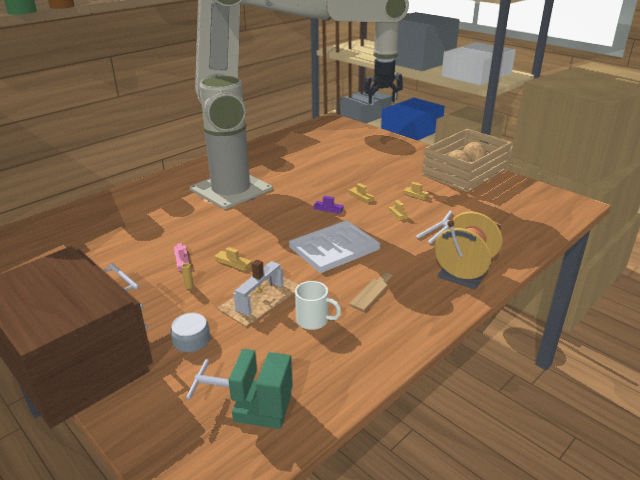

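View pics/wrist0.png

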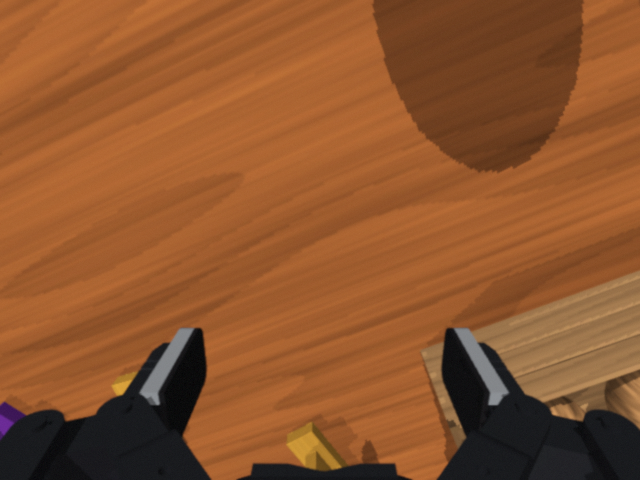

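Top view: the bronze candidates are at px (123,246), (184,229), (181,297) and (408,288). The purple one (238,304) and pink one (449,337) are look-alikes. The carrier is at (302,230) and the mat with the gauge at (430,212).

```bash
cat > geo.py <<'E'
import numpy as np,cv2,pickle
from scipy.spatial.transform import Rotation as Rn
def rpy(a): return Rn.from_euler('xyz',a,degrees=True).as_matrix()
def pose(d):
    if 'eye' in d: return rpy(d['orientation']),np.array(d['eye'])
    s=d['state'];R=rpy(s['tcp_rot']);M=d['mount']
    return R@M[:3,:3],R@M[:3,3]+s['tool_pos']
def rays(d,px):
    p=cv2.undistortPoints(np.array(px,float).reshape(-1,1,2),d['camera_matrix'],d['dist']).reshape(-1,2)
    return np.c_[p,np.ones(len(p))]
def onplane(d,px,z):
    R,t=pose(d);v=rays(d,px)@R.T
    return t+v*((z-t[2])/v[:,2])[:,None]
def cloud(d):
    R,t=pose(d);h,w=d['z_map'].shape
    u,v=np.meshgrid(np.arange(w),np.arange(h))
    P=rays(d,np.c_[u.ravel(),v.ravel()])*d['z_map'].reshape(-1,1)
    return (P@R.T+t).reshape(h,w,3)
def proj(d,P):
    R,t=pose(d);q=(np.atleast_2d(P)-t)@R
    return cv2.projectPoints(q,np.zeros(3),np.zeros(3),d['camera_matrix'],d['dist'])[0].reshape(-1,2)
E
python3 - <<'E'
from geo import *
d=pickle.load(open('top0.pkl','rb'));C=cloud(d)
for p in [(50,120),(300,370),(550,250),(350,330)]: print(p,C[p[1],p[0]].round(1))
hsv=cv2.cvtColor(d['image'],cv2.COLOR_RGB2HSV)
for p in [(123,246),(184,229),(181,297),(408,288),(238,304),(449,337),(476,286),(340,330)]: print(p,hsv[p[1],p[0]],C[p[1],p[0]].round(1))
m=((hsv[...,0]>17)&(hsv[...,0]<28)&(hsv[...,1]>130)&(hsv[...,2]>120)).astype(np.uint8)
n,l,st,c=cv2.connectedComponentsWithStats(m)
for i in range(1,n):
    if st[i,4]>60:
        ys,xs=np.where(l==i);P=onplane(d,np.c_[xs,ys],14)[:,:2].astype(np.float32)
        print(st[i],cv2.minAreaRect(P), C[ys,xs,2].max())
E
```

```text
(50, 120) [836.9 632.9  -8.6]
(300, 370) [188.8  -7.9  -0.9]
(550, 250) [ 472.8 -625.4   52.4]
(350, 330) [ 284.5 -134.2   -4.1]
(123, 246) [ 18 143 118] [502.5 424.   26. ]
(184, 229) [ 18 142 126] [541.8 272.5  29.1]
(181, 297) [ 17 154 116] [374.7 279.7  27.3]
(408, 288) [ 18 147 224] [ 386.8 -274.5   45.2]
(238, 304) [140 139 156] [355.9 136.7  50. ]
(449, 337) [171 107 191] [ 266.6 -371.4   41.5]
(476, 286) [ 19 148  88] [ 388.5 -441.9   42.5]
(340, 330) [ 13 148 159] [ 285.4 -109.     1.1]
[239  48  19  61 215] ((930.9873046875, 115.75748443603516), (166.04844665527344, 9.665087699890137), 14.500887870788574) 171.7767211198784
[197  59  17  55 207] ((911.1682739257812, 227.94586181640625), (149.8026885986328, 13.151501655578613), 15.326775550842285) 1307.8030183987444
[173 214  22  29 364] ((545.3294677734375, 276.7057800292969), (35.761695861816406, 66.35726928710938), 70.32418823242188) 1307.8030183987444
[114 230  19  34 425] ((501.5648498535156, 429.6158142089844), (82.583251953125, 36.716583251953125), 11.11113452911377) 1307.8030183987444
[396 267  26  45 611] ((384.2810363769531, -279.9955749511719), (109.27847290039062, 35.19544219970703), 15.85930061340332) 1307.8030183987444
[172 278  18  40 509] ((373.18023681640625, 283.94659423828125), (35.37578201293945, 95.17373657226562), 85.17759704589844) 1307.8030183987444
[465 281  16   9  66] ((391.0232849121094, -441.72454833984375), (37.97262191772461, 19.930835723876953), 88.88612365722656) 75.58514716812124
```

All four shoes are present: A (384,-280) with fitted length 109 mm, B (373,284) 95 mm, C (502,430) 83 mm and D (545,277) 66 mm. Next are the carrier and mat.

Run:
```python
from geo import *
d=pickle.load(open('top0.pkl','rb'))
hsv=cv2.cvtColor(d['image'],cv2.COLOR_RGB2HSV)
m=((hsv[...,1]<60)&(hsv[...,2]>90)).astype(np.uint8)
m[:180]=0;m[280:]=0;m[:,:245]=0;m[:,360:]=0
m=cv2.morphologyEx(m,cv2.MORPH_CLOSE,np.ones((3,3)))
c=max(cv2.findContours(m,cv2.RETR_EXTERNAL,cv2.CHAIN_APPROX_NONE)[0],key=cv2.contourArea)
print('carrier',cv2.minAreaRect(onplane(d,c,22)[:,:2].astype(np.float32)))
for p in [(390,205),(385,225),(470,230),(430,211),(436,209)]: print(p,hsv[p[1],p[0]])
m=((hsv[...,0]>10)&(hsv[...,0]<25)&(hsv[...,1]<140)&(hsv[...,2]>100)).astype(np.uint8)
m[:180]=0;m[250:]=0;m[:,:370]=0;m[:,480:]=0
print(m.sum())
c=np.argwhere(m)[:,::-1]
print('mat',cv2.minAreaRect(onplane(d,c,6)[:,:2].astype(np.float32)))
o=d['image'][170:350,100:480,::-1];cv2.imwrite('pics/topcrop.png',cv2.resize(o,None,fx=2,fy=2))
s=d['state'];print(rpy(s['tcp_rot']).round(3))
```

```text
carrier ((536.7029418945312, -17.53473663330078), (217.6540985107422, 168.33274841308594), 79.91419982910156)
(390, 205) [ 15 109 205]
(385, 225) [ 15 107 165]
(470, 230) [ 12 142 182]
(430, 211) [ 13 167  52]
(436, 209) [ 11 124 103]
3471
mat ((572.0026245117188, -328.28271484375), (276.99609375, 176.6085968017578), 89.01874542236328)
[[-0.001  0.392  0.92 ]
 [-0.002  0.92  -0.392]
 [-1.    -0.002 -0.   ]]
```

View pics/topcrop.png

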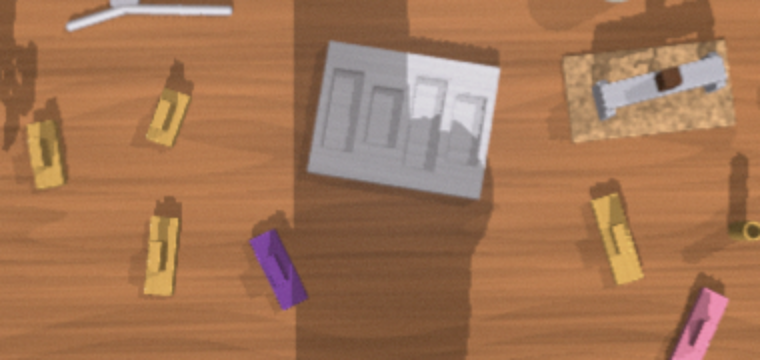

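```bash
cat > plan.py <<'E'
# usage: plan.py x y z theta(tool z direction angle, deg)
import sys
from geo import *
from bench import sensors
def plan(x,y,z,th):
    s=sensors.sense();R=rpy(s['tcp_rot']);p=s['tool_pos']
    t=np.radians(th);zt=np.array([np.cos(t),np.sin(t),0]);xt=np.array([0,0,-1.]);Rt=np.c_[xt,np.cross(zt,xt),zt]
    w=Rn.from_matrix(R.T@Rt).as_rotvec(degrees=True)
    print('t',round(float(s['time']),2),'pos',p.round(1),'theta',np.degrees(np.arctan2(R[1,2],R[0,2])).round(2),'gap',round(s['finger_gap'],1),'F',s['ft_force'].round(1))
    print('rot',w.round(2),'then shift cm',(Rt.T@(np.array([x,y,z])-p)/10).round(3))
if __name__=='__main__': plan(*map(float,sys.argv[1:]))
E
python3 plan.py 545 277 200 -19.7
```

```text
t 0.15 pos [235.  551.6 230.5] theta -23.08 gap 85.5 F [0.7 0.2 1. ]
rot [-3.38 -0.01  0.08] then shift cm [  3.048 -15.404  38.444]
```

Request:
drive_tool(
  moves=[0, 0, 0, -3.4, 0, 0, 0.25, -1.28, 3.2, 0, 0, 0, 0.25, -1.28, 3.2, 0, 0, 0, 0.25, -1.28, 3.2, 0, 0, 0, 0.25, -1.28, 3.2, 0, 0, 0, 0.25, -1.28, 3.2, 0, 0, 0, 0.25, -1.28, 3.2, 0, 0, 0, 0.25, -1.28, 3.2, 0, 0, 0, 0.25, -1.28, 3.2, 0, 0, 0, 0.25, -1.28, 3.2, 0, 0, 0, 0.25, -1.28, 3.2, 0, 0, 0, 0.25, -1.28, 3.2, 0, 0, 0, 0.25, -1.28, 3.2, 0, 0, 0, 0, 0, 0, 0, 0, 0, 0, 0, 0, 0, 0, 0],
  hand=5,
)

```text
time: 1.4
tool_pos: [545.7, 276.4, 200.4]
tcp_rot: [-137.9, 89.9, -157.8]
ft_force: [-0.7, 0.3, -0.6]
finger_gap: 49.8
```

```bash
python3 - <<'E'
from look import *
grab("wrist","w1")
E
python3 plan.py 545 277 200 -19.7
```

```text
t 1.45 pos [544.9 277.6 200.7] theta -19.77 gap 50.0 F [-0.3 -1.1 -0.4]
rot [-0.07 -0.07  0.03] then shift cm [ 0.066 -0.051  0.027]
```

View pics/w1.png

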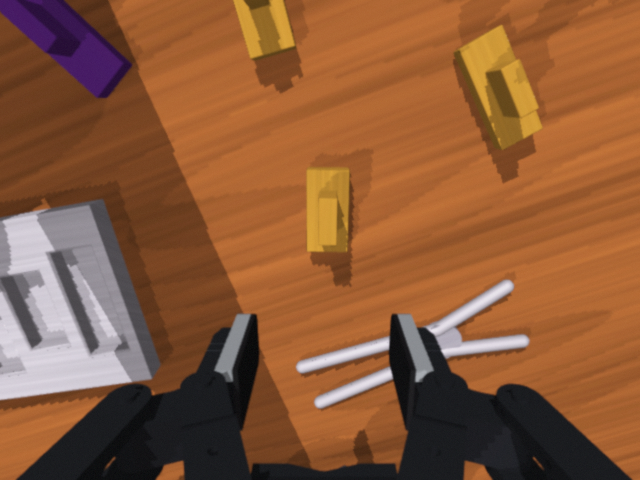

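Run:
```python
from geo import *
d=pickle.load(open('w1.pkl','rb'));C=cloud(d)
print(C[150:270:5,328,2].round(0)); print('table',C[280:300,200:280,2].mean(),C[280:300,200:280,2].std())
o=d['image'][150:280,280:380,::-1];cv2.imwrite('pics/w1c.png',cv2.resize(o,None,fx=5,fy=4.5,interpolation=cv2.INTER_CUBIC))
g=d['image'][...,0]
for r in range(165,258,8): print(r,g[r,300:358:2])
```

```text
[-1. -2. -2. -3. 14. 15. 15. 14. 16. 35. 44. 45. 45. 45. 44. 45. 45. 45.
 45. 16. 15. -2. -2. -2.]
table 0.14713238446172328 22.6628059879053
165 [178 179 178 180 179 168 160 159 157 156 154 155 151 151 153 153 152 157
 155 156 156 157 156 159 155 156 155 154 155]
173 [178 177 179 185 205 208 207 207 203 203 201 208 207 203 206 214 212 206
 192 184 188 183 178 182 176 138 156 158 158]
181 [182 184 179 183 207 207 208 208 204 202 203 208 207 202 192 193 189 183
 180 182 188 183 179 182 173 120 157 157 157]
189 [161 160 163 177 210 207 209 210 203 203 196 184 183 180 182 187 187 183
 179 184 187 183 181 184 165  99 107 151 161]
197 [173 169 169 181 210 208 210 210 205 183 181 183 182 181 180 179 179 179
 168 178 188 184 182 183 162 103 103 151 160]
205 [166 167 167 178 212 211 211 211 205 199 212 213 212 210 212 208 213 213
 193 123 170 182 183 186 146  96  94 140 153]
213 [183 186 188 188 213 213 212 213 207 200 211 211 211 212 210 209 210 212
 187 120 120 135 182 185 134  97 137 154 153]
221 [180 178 176 182 213 215 215 213 206 194 208 211 212 212 209 209 211 212
 179 119 120 131 183 191 126  96 134 152 155]
229 [181 178 179 178 214 213 213 211 209 198 209 210 211 211 208 208 211 211
 178 130 140 143 145 187 121  91 114 145 149]
237 [178 178 177 170 215 216 215 211 208 200 211 209 212 210 208 208 212 212
 176 150 145 146 147 167 121 103 124 172 191]
245 [173 168 169 162 214 219 217 212 209 207 203 180 170 172 172 165 163 164
 150 149 146 147 146 147 129 140 187 187 185]
253 [176 179 182 184 188 178 131 131 130 129 129 127 125 128 127 125 125 127
 124 125 123 122 120 119 118 125 166 173 169]
```

View pics/w1c.png

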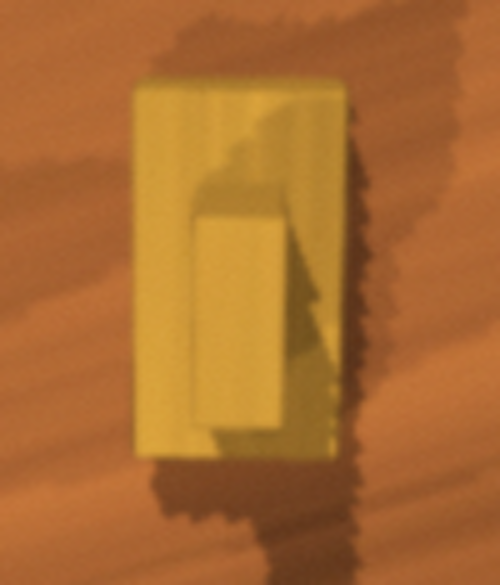

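```bash
cat > shoe.py <<'E'
import sys
from look import *
from geo import *
from plan import plan
def bronze(d):
    h=cv2.cvtColor(d['image'],cv2.COLOR_RGB2HSV)
    return (h[...,0]>16)&(h[...,0]<29)&(h[...,1]>110)&(h[...,2]>60)
def rect(P):
    c,(w,h),a=cv2.minAreaRect(P[:,:2].astype(np.float32))
    if w<h: w,h,a=h,w,a+90
    a=(a+90)%180-90
    return np.array(c).round(2),round(w,1),round(h,1),round(a,2)
def shoes(d,zb=0):
    C=cloud(d);b=bronze(d);out=[]
    m=(b&(C[...,2]>zb+36)&(C[...,2]<zb+56)).astype(np.uint8)
    m=cv2.morphologyEx(m,cv2.MORPH_OPEN,np.ones((3,3)))
    n,l,st,c=cv2.connectedComponentsWithStats(m)
    for i in range(1,n):
        if st[i,4]<80 or st[i,1]+st[i,3]>475: continue
        # lug top contour via outer pixel edges
        mm=cv2.resize((l==i).astype(np.uint8),None,fx=4,fy=4,interpolation=cv2.INTER_NEAREST)
        k=max(cv2.findContours(mm,cv2.RETR_EXTERNAL,cv2.CHAIN_APPROX_NONE)[0],key=len).reshape(-1,2)
        px=(k+.5)/4-.5
        P=onplane(d,px,zb+46);ys,xs=np.where(l==i)
        cen=onplane(d,np.c_[xs,ys],zb+46).mean(0)
        bm=(b&(C[...,2]>zb+8)&(C[...,2]<zb+22)).astype(np.uint8)
        Q=C[...,:2]-cen[:2];bm&=(np.hypot(Q[...,0],Q[...,1])<62).astype(np.uint8)
        ys2,xs2=np.where(bm);B=rect(onplane(d,np.c_[xs2,ys2],zb+16)) if len(xs2)>50 else None
        print('px',c[i].round(0),'lug z',np.median(C[ys,xs,2]).round(1),'cen',cen[:2].round(2),'rect',*rect(P),'| base',B)
if __name__=='__main__':
    t=sys.argv[1];zb=float(sys.argv[2]) if len(sys.argv)>2 else 0
    d=grab('wrist',t);shoes(d,zb)
E
python3 - <<'E'
from shoe import *
shoes(pickle.load(open('w1.pkl','rb')))
E
```

```text
px [517.  89.] lug z 44.4 cen [501.99 427.95] rect [502.26 427.85] 37.8 17.9 9.87 | base (array([502.43, 428.57]), 81.5, 35.9, 9.86)
px [327. 220.] lug z 44.6 cen [544.59 278.27] rect [544.95 278.32] 37.0 14.3 -20.14 | base (array([545.34, 278.18]), 68.4, 33.6, -20.23)
```

```bash
python3 plan.py 544.9 278.25 19.5 -20.2
```

```text
t 1.45 pos [544.9 277.6 200.7] theta -19.77 gap 50.0 F [-0.3 -1.1 -0.4]
rot [ 0.43 -0.07  0.03] then shift cm [18.116  0.063 -0.025]
```

Request:
drive_tool(
  moves=[3, 0.06, -0.02, 0.4, 0, 0, 3, 0, 0, 0, 0, 0, 3, 0, 0, 0, 0, 0, 3, 0, 0, 0, 0, 0, 2.5, 0, 0, 0, 0, 0, 2, 0, 0, 0, 0, 0, 1.2, 0, 0, 0, 0, 0, 0.35, 0, 0, 0, 0, 0, 0, 0, 0, 0, 0, 0, 0, 0, 0, 0, 0, 0],
)

```text
time: 2.28
tool_pos: [545.6, 279.6, 22.2]
tcp_rot: [45.6, 89.9, 25.6]
ft_force: [-1.2, -0.6, 0.3]
finger_gap: 50.2
```

Request:
drive_tool(
  moves=[0, 0, 0, 0, 0, 0, 0, 0, 0, 0, 0, 0, 0, 0, 0, 0, 0, 0, 0, 0, 0, 0, 0, 0, 0, 0, 0, 0, 0, 0, 0, 0, 0, 0, 0, 0],
  hand=0,
  grip_force=60,
)

```text
time: 2.78
tool_pos: [546.2, 279.3, 22.4]
tcp_rot: [47.4, 89.8, 27.3]
ft_force: [0.3, 1.7, 6.6]
finger_gap: 12.7
```

Request:
drive_tool(
  moves=[-1, 0, 0, 0, 0, 0, -2, 0, 0, 0, 0, 0, -3, 0, 0, 0, 0, 0, -3, 0, 0, 0, 0, 0, -3, 0, 0, 0, 0, 0, -3, 0, 0, 0, 0, 0, -2, 0, 0, 0, 0, 0, 0, 0, 0, 0, 0, 0, 0, 0, 0, 0, 0, 0],
)

```text
time: 3.53
tool_pos: [545.4, 278.7, 191.5]
tcp_rot: [40.1, 89.9, 20.1]
ft_force: [-0.8, -0.5, -6.2]
finger_gap: 13.2
```

```bash
python3 shoe.py w2; python3 plan.py 541.3 8.1 180 -10.1
```

```text
px [519.  89.] lug z 44.5 cen [502.01 428.  ] rect [502.33 427.68] 37.8 18.3 9.79 | base (array([502.43, 428.66]), 81.6, 35.8, 9.83)
t 3.58 pos [544.3 278.3 189.3] theta -20.08 gap 12.7 F [-0.2 -0.2 -5.7]
rot [-9.98 -0.09  0.07] then shift cm [  0.926 -26.652   4.445]
```

View pics/w2.png

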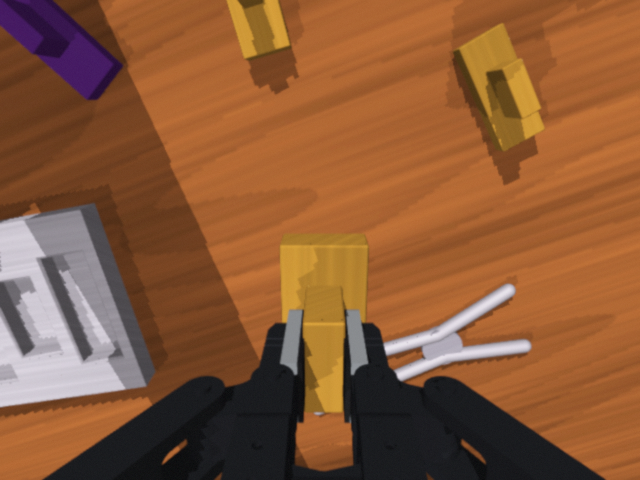

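The shoe is held (gap 12.7 mm, about 6 N). Its base's near edge is at row 247 and the lug top spans rows 323–412. Next I carry it over recess_d.

Request:
drive_tool(
  moves=[0, 0, 0, -5, 0, 0, 0, 0, 0, -5, 0, 0, -0.2, -2.66, 0.44, 0, 0, 0, -0.2, -2.66, 0.44, 0, 0, 0, -0.2, -2.66, 0.44, 0, 0, 0, -0.2, -2.66, 0.44, 0, 0, 0, -0.2, -2.66, 0.44, 0, 0, 0, 0, -2.66, 0.44, 0, 0, 0, 0, -2.66, 0.44, 0, 0, 0, 0, -2.66, 0.44, 0, 0, 0, 0, -2.66, 0.44, 0, 0, 0, 0, -2.66, 0.44, 0, 0, 0, 0, 0, 0, 0, 0, 0, 0, 0, 0, 0, 0, 0, 0, 0, 0, 0, 0, 0],
)

```text
time: 4.83
tool_pos: [540.5, 9.4, 198.4]
tcp_rot: [178.8, 89.8, 168.7]
ft_force: [-0.6, -0.3, -5.2]
finger_gap: 13.1
```

```bash
python3 - <<'E'
from shoe import *
d=pickle.load(open('w2.pkl','rb'))
def tool(d,px,tx):
    M=d['mount'];v=rays(d,px)@M[:3,:3].T;t=M[:3,3];return t+v*((tx-t[0])/v[:,0])[:,None]
g=d['image'][...,0].astype(int)
print(g[225:265:1,323]);print(g[312:340,323]);print(g[400:420,323])
print(tool(d,[(324,322.5),(324,412)],-23.6).round(2), tool(d,[(324,246.5),(324,234)],6.4).round(2))
d=grab('wrist','w3')
E
python3 plan.py 541.3 8.1 200 -10.1
```

```text
[178 174 175 175 174 174 176 176 172 167 163 163 162 164 166 169 169 170
 169 174 190 196 192 181 179 177 177 177 176 178 178 179 178 178 176 178
 176 177 176 179]
[179 178 176 173 174 172 171 165 167 173 192 211 212 200 188 183 183 183
 183 183 183 182 183 183 183 184 183 183]
[206 208 206 205 205 203 201 192 180 163 151 143 134 126 121 130 155 173
 176 174]
[[-23.6   -0.95 -17.8 ]
 [-23.6   -0.94  17.35]] [[  6.4   -0.93 -32.88]
 [  6.4   -0.93 -37.78]]
t 4.88 pos [540.8   9.8 198.9] theta -10.06 gap 12.9 F [-0.  -0.1 -5.3]
rot [ 0.04 -0.18 -0.01] then shift cm [-0.111 -0.16   0.081]
```

View pics/w3.png

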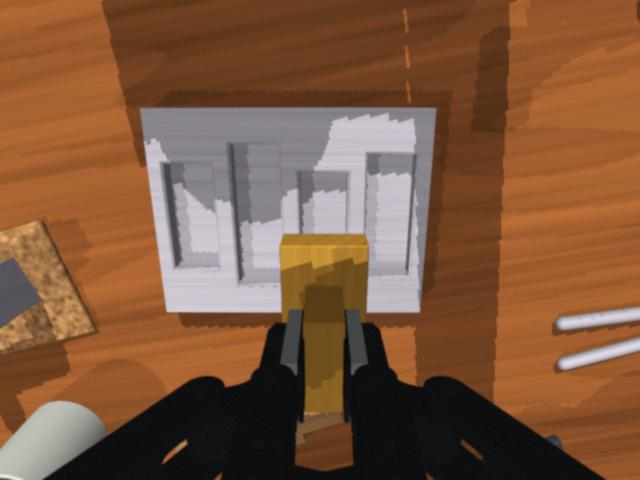

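```bash
cat > carrier.py <<'E'
from shoe import *
def lines(d,z=22,guess=None):
    h=cv2.cvtColor(d['image'],cv2.COLOR_RGB2HSV);C=cloud(d)
    m=((h[...,1]<75)&(h[...,2]>70)&(np.abs(C[...,2]-22)<12)).astype(np.uint8)
    q=np.hypot(C[...,0]-536,C[...,1]+17)<150; m&=q.astype(np.uint8)
    m=cv2.morphologyEx(m,cv2.MORPH_OPEN,np.ones((3,3)))
    k=max(cv2.findContours(m,cv2.RETR_EXTERNAL,cv2.CHAIN_APPROX_NONE)[0],key=cv2.contourArea).reshape(-1,2).astype(float)
    P=onplane(d,k,z)[:,:2]
    c,wh,a=cv2.minAreaRect(P.astype(np.float32));print('minrect',c,wh,a)
    c=np.array(c)
    th=np.radians(-10.1) 
    for it in range(3):
        ux=np.array([np.cos(th),np.sin(th)]);uy=np.array([-ux[1],ux[0]])
        Q=(P-c)@np.c_[ux,uy]
        res={};ang=[]
        for nm,ax,v in(('x-',0,-83),('x+',0,83),('y-',1,-108),('y+',1,108)):
            s=np.abs(Q[:,ax]-v)<5; s&=np.abs(Q[:,1-ax])<(95 if ax==0 else 72)
            if s.sum()<20: continue
            f=np.polyfit(Q[s,1-ax],Q[s,ax],1)
            r=Q[s,ax]-np.polyval(f,Q[s,1-ax]);s2=np.abs(r)<1.0
            f=np.polyfit(Q[s][s2,1-ax],Q[s][s2,ax],1)
            res[nm]=(f[1].round(2),int(s2.sum()));ang.append((s2.sum(),np.arctan(f[0])*(1 if ax==1 else -1)))
        w=np.array(ang);th+= (w[:,0]*w[:,1]).sum()/w[:,0].sum()
        dx=np.mean([res[k][0]-s for k,s in(('x-',-83),('x+',83)) if k in res]);dy=np.mean([res[k][0]-s for k,s in(('y-',-108),('y+',108)) if k in res])
        c=c+ux*dx+uy*dy
    print('edges',res,'angles',np.degrees(w[:,1]).round(2))
    ux=np.array([np.cos(th),np.sin(th)]);uy=np.array([-ux[1],ux[0]])
    print('carrier c',c.round(2),'th',np.degrees(th).round(2))
    for n,o in(('c',-78),('a',-26),('d',26),('b',78)): print(n,(c+uy*o).round(2))
    return c,np.degrees(th)
if __name__=='__main__':
    import sys
    lines(pickle.load(open(sys.argv[1]+'.pkl','rb')))
E
python3 carrier.py w3
```

```text
minrect (537.0640258789062, -17.86040496826172) (215.60845947265625, 165.1870574951172) 79.73100280761719
edges {'x-': (np.float64(-82.01), 264), 'x+': (np.float64(82.0), 143), 'y-': (np.float64(-107.22), 178), 'y+': (np.float64(107.22), 177)} angles [-0.18  0.14  0.22 -0.07]
carrier c [537.19 -17.74] th -10.23
c [523.33 -94.5 ]
a [532.57 -43.33]
d [541.81   7.85]
b [551.04  59.02]
```

Run:
```python
from carrier import *
for i in range(6):
    d=grab('wrist','w3');s=d['state'];print(s['tool_pos'].round(2),s['tcp_rot'].round(1),s['joint_pos'].round(3))
    lines(d)
```

```text
[540.78   9.82 198.89] [178.1  89.8 168. ] [-4.4080e+00 -5.2000e-01  9.6983e+01  2.5000e-02  8.3720e+01 -8.4347e+01]
minrect (537.2755737304688, -17.804611206054688) (215.6464385986328, 165.04110717773438) 79.8311538696289
edges {'x-': (np.float64(-82.17), 263), 'x+': (np.float64(82.17), 139), 'y-': (np.float64(-107.21), 179), 'y+': (np.float64(107.21), 179)} angles [ 0.03 -0.21  0.21 -0.1 ]
carrier c [537.19 -17.75] th -10.2
c [523.38 -94.52]
a [532.59 -43.34]
d [541.79   7.84]
b [551.    59.01]
[541.09  10.04 199.39] [177.   89.9 166.9] [-4.3790e+00 -5.3800e-01  9.6948e+01  2.1000e-02  8.3724e+01 -8.4354e+01]
minrect (537.3794555664062, -17.905372619628906) (215.57569885253906, 165.2533721923828) 79.74821472167969
edges {'x-': (np.float64(-82.25), 263), 'x+': (np.float64(82.25), 139), 'y-': (np.float64(-107.22), 177), 'y+': (np.float64(107.22), 178)} angles [-0.17  0.05  0.27 -0.05]
carrier c [537.28 -17.77] th -10.25
c [523.4  -94.53]
a [532.66 -43.36]
d [541.91   7.81]
b [551.16  58.98]
[541.3   10.13 199.81] [178.   89.9 168. ] [-4.3630e+00 -5.5600e-01  9.6922e+01  1.3000e-02  8
[... 1205 characters left out ...]
y-': (np.float64(-107.2), 176), 'y+': (np.float64(107.2), 178)} angles [-0.02  0.13  0.13 -0.2 ]
carrier c [537.12 -17.74] th -10.09
c [523.45 -94.53]
a [532.57 -43.33]
d [541.68   7.86]
b [550.79  59.06]
[541.75   9.89 200.61] [175.  90. 165.] [-4.3780e+00 -5.9500e-01  9.6876e+01  3.0000e-03  8.3734e+01 -8.4371e+01]
minrect (537.2836303710938, -17.92401885986328) (215.6399688720703, 165.6071014404297) 79.739013671875
edges {'x-': (np.float64(-82.22), 262), 'x+': (np.float64(82.22), 140), 'y-': (np.float64(-107.2), 177), 'y+': (np.float64(107.21), 180)} angles [-0.03  0.11  0.12 -0.16]
carrier c [537.33 -17.77] th -10.13
c [523.61 -94.55]
a [532.76 -43.36]
d [541.9    7.82]
b [551.05  59.01]
```

```bash
python3 plan.py 542.2 8.7 50 -10.17
```

```text
t 5.18 pos [541.8   9.8 200.7] theta -10.02 gap 13.9 F [ 0.3  0.8 -3.9]
rot [ 0.15 -0.   -0.  ] then shift cm [15.075 -0.097  0.057]
```

Request:
drive_tool(
  moves=[3, -0.1, 0.06, 0.15, 0, 0, 3, 0, 0, 0, 0, 0, 3, 0, 0, 0, 0, 0, 3, 0, 0, 0, 0, 0, 2, 0, 0, 0, 0, 0, 1, 0, 0, 0, 0, 0, 0, 0, 0, 0, 0, 0, 0, 0, 0, 0, 0, 0, 0, 0, 0, 0, 0, 0, 0, 0, 0, 0, 0, 0, 0, 0, 0, 0, 0, 0],
)

```text
time: 6.1
tool_pos: [543.7, 7.9, 52.7]
tcp_rot: [5.6, 89.8, -4.6]
ft_force: [-0.4, -0.1, -4.9]
finger_gap: 12.7
```

```bash
python3 -c "
from look import *
grab('wrist','w4')"; python3 plan.py 542.2 8.7 40 -10.17
```

```text
t 6.15 pos [543.4   7.9  52.4] theta -10.23 gap 12.8 F [ 0.9 -0.2 -4.4]
rot [-0.06  0.15 -0.01] then shift cm [ 1.236  0.056 -0.132]
```

View pics/w4.png

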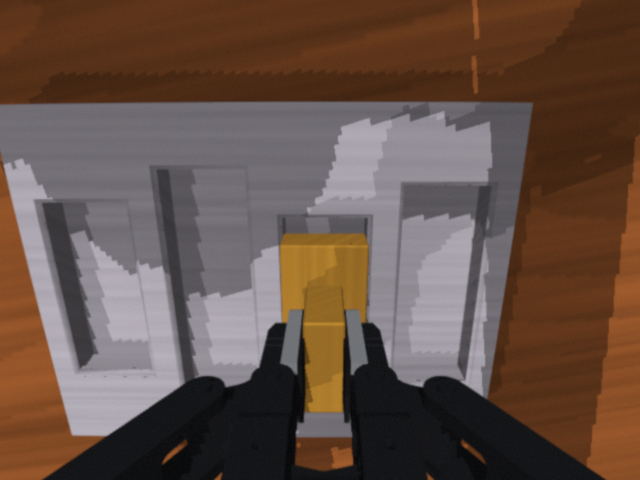

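Request:
drive_tool(
  moves=[0, 0.05, -0.12, 0, 0, 0, 0.3, 0, 0, 0, 0, 0, 0.3, 0, 0, 0, 0, 0, 0.3, 0, 0, 0, 0, 0, 0.3, 0, 0, 0, 0, 0, 0, 0, 0, 0, 0, 0, 0, 0, 0, 0, 0, 0, 0, 0, 0, 0, 0, 0],
)

```text
time: 6.82
tool_pos: [541.1, 8.7, 38.7]
tcp_rot: [-173.2, 90.0, 176.5]
ft_force: [-0.1, 0.5, -5.5]
finger_gap: 13.3
```

```bash
python3 plan.py 542.2 8.7 28.4 -10.17
```

```text
t 6.82 pos [541.1   8.7  38.7] theta -10.23 gap 13.3 F [-0.1  0.5 -5.5]
rot [-0.06 -0.01  0.  ] then shift cm [1.031 0.02  0.106]
```

Request:
drive_tool(
  moves=[0.3, 0.02, 0.06, 0, 0, 0, 0.3, 0, 0, 0, 0, 0, 0.2, 0, 0, 0, 0, 0, 0.1, 0, 0, 0, 0, 0, 0.1, 0, 0, 0, 0, 0, 0, 0, 0, 0, 0, 0, 0, 0, 0, 0, 0, 0, 0, 0, 0, 0, 0, 0],
)

```text
time: 7.48
tool_pos: [541.9, 8.8, 28.9]
tcp_rot: [0.1, 90.0, -10.1]
ft_force: [-0.1, 0.5, -4.7]
finger_gap: 12.5
```

```bash
python3 -c "
from look import *
grab('wrist','w5')"; python3 plan.py 542.2 8.7 28.4 -10.17
```

```text
t 7.53 pos [541.9   8.8  28.9] theta -10.23 gap 12.5 F [ 1.3  0.3 -4.8]
rot [-0.06  0.01  0.  ] then shift cm [ 0.049 -0.001  0.035]
```

View pics/w5.png

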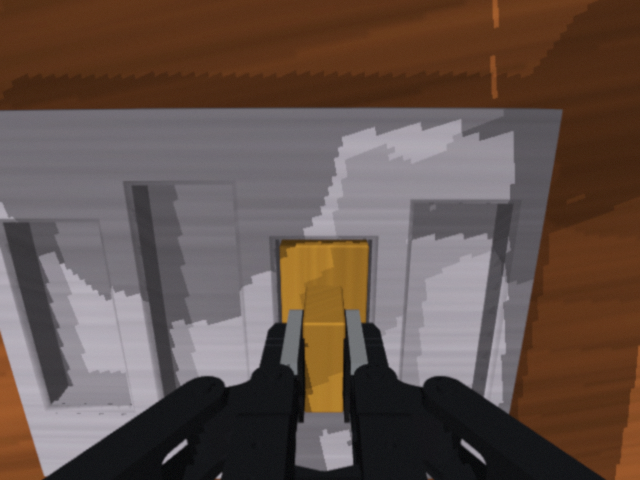

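Request:
drive_tool(
  moves=[0.1, 0, 0.02, 0, 0, 0, 0.1, 0, 0, 0, 0, 0, 0, 0, 0, 0, 0, 0, 0, 0, 0, 0, 0, 0, 0, 0, 0, 0, 0, 0],
)

```text
time: 7.95
tool_pos: [542.1, 8.8, 28.3]
tcp_rot: [-121.4, 90.0, -131.6]
ft_force: [-9.1, 0.2, 11.1]
finger_gap: 12.9
```

Request:
drive_tool(
  moves=[0, 0, 0, 0, 0, 0, 0, 0, 0, 0, 0, 0, 0, 0, 0, 0, 0, 0, 0, 0, 0, 0, 0, 0, -1, 0, 0, 0, 0, 0, -2, 0, 0, 0, 0, 0, -3, 0, 0, 0, 0, 0, -3, 0, 0, 0, 0, 0, -3, 0, 0, 0, 0, 0, -3, 0, 0, 0, 0, 0, 0, 0, 0, 0, 0, 0, 0, 0, 0, 0, 0, 0],
  hand=3.2,
)

```text
time: 8.95
tool_pos: [543.9, 8.6, 180.4]
tcp_rot: [5.4, 89.7, -4.8]
ft_force: [-0.2, 0.6, 0.2]
finger_gap: 31.8
```

```bash
python3 shoe.py w6 6; python3 plan.py 502.3 428 200 9.85
```

```text
px [323. 227.] lug z 50.6 cen [540.64   7.85] rect [540.99   7.65] 37.8 14.1 -9.8 | base (array([541.42,   7.82]), 68.9, 33.7, -10.36)
t 9.0 pos [542.5   8.7 178. ] theta -10.23 gap 32.0 F [-0.5 -0.3 -0.7]
rot [-2.008e+01  1.300e-01  1.000e-02] then shift cm [-2.195 41.997  3.207]
```

View pics/w6.png

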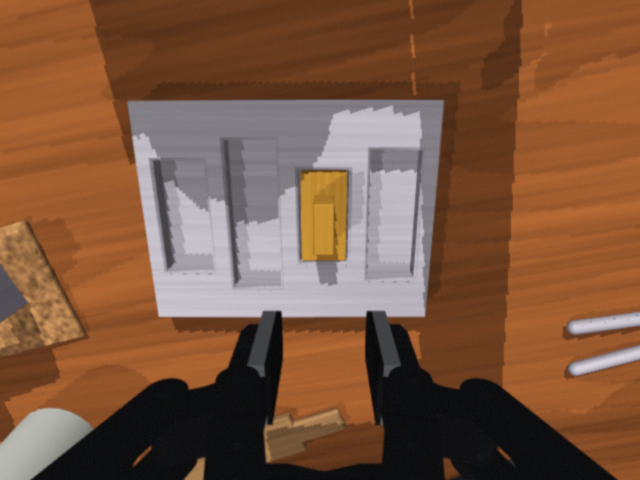

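D is home (lug top 50.6 against 44.6 on the table, a rise of 6 mm). Next is C.

Request:
drive_tool(
  moves=[-0.7, 0, 0, -6.7, 0, 0, -0.7, 0, 0, -6.7, 0, 0, -0.8, 0, 0, -6.7, 0, 0, 0, 3.5, 0.27, 0, 0, 0, 0, 3.5, 0.27, 0, 0, 0, 0, 3.5, 0.27, 0, 0, 0, 0, 3.5, 0.27, 0, 0, 0, 0, 3.5, 0.27, 0, 0, 0, 0, 3.5, 0.27, 0, 0, 0, 0, 3.5, 0.27, 0, 0, 0, 0, 3.5, 0.27, 0, 0, 0, 0, 3.5, 0.27, 0, 0, 0, 0, 3.5, 0.27, 0, 0, 0, 0, 3.5, 0.27, 0, 0, 0, 0, 3.5, 0.27, 0, 0, 0, 0, 0, 0, 0, 0, 0, 0, 0, 0, 0, 0, 0],
  hand=5,
)

```text
time: 10.42
tool_pos: [500.1, 429.2, 196.0]
tcp_rot: [-153.9, 89.8, -143.9]
ft_force: [0.2, -1.5, -1.3]
finger_gap: 50.0
```

```bash
python3 shoe.py w7; python3 plan.py 502.3 428 20 9.85
```

```text
px [192.  55.] lug z 44.6 cen [403.31 325.33] rect [403.62 325.34] 36.4 16.6 -6.76 | base (array([404.9 , 324.96]), 92.1, 35.6, -6.71)
px [326. 226.] lug z 44.6 cen [500.69 430.01] rect [500.88 430.25] 36.8 14.1 9.73 | base (array([501.07, 430.15]), 81.8, 33.5, 9.74)
t 10.47 pos [500.8 427.9 196.5] theta 9.96 gap 49.9 F [ 0.2 -1.7 -0.9]
rot [ 0.11 -0.18  0.11] then shift cm [17.652 -0.018  0.15 ]
```

View pics/w7.png

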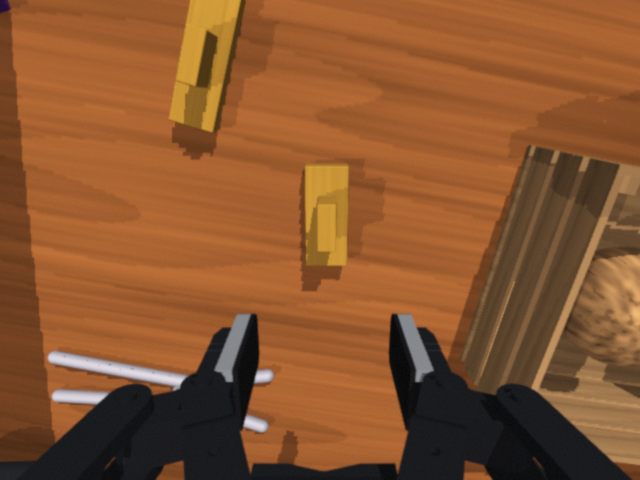

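C is at px (326,226). B has been knocked to about (404,325), and I'll re-measure it later.

```bash
python3 plan.py 501 430.9 20 9.73
```

```text
t 10.47 pos [500.8 427.9 196.5] theta 9.96 gap 49.9 F [ 0.2 -1.7 -0.9]
rot [ 0.23 -0.18  0.11] then shift cm [17.652  0.291  0.071]
```

Request:
drive_tool(
  moves=[3, 0.2, 0.07, 0.2, 0, 0, 3, 0, 0, 0, 0, 0, 3, 0, 0, 0, 0, 0, 3, 0, 0, 0, 0, 0, 2.5, 0, 0, 0, 0, 0, 1.6, 0, 0, 0, 0, 0, 1.2, 0, 0, 0, 0, 0, 0.2, 0, 0, 0, 0, 0, 0, 0, 0, 0, 0, 0, 0, 0, 0, 0, 0, 0, 0, 0, 0, 0, 0, 0],
)

```text
time: 11.38
tool_pos: [503.5, 430.8, 25.9]
tcp_rot: [25.4, 89.8, 35.0]
ft_force: [-0.2, 0.3, 0.5]
finger_gap: 49.7
```

```bash
python3 plan.py 501 430.9 20 9.73
```

```text
t 11.38 pos [503.5 430.8  25.9] theta 9.65 gap 49.7 F [-0.2  0.3  0.5]
rot [-0.08  0.16 -0.08] then shift cm [ 0.589  0.053 -0.247]
```

Request:
drive_tool(
  moves=[0.3, 0.05, -0.15, 0, 0, 0, 0, 0, 0, 0, 0, 0, 0, 0, 0, 0, 0, 0, 0, 0, 0, 0, 0, 0],
)

```text
time: 11.72
tool_pos: [500.7, 430.6, 21.1]
tcp_rot: [17.9, 90.0, 27.6]
ft_force: [-0.5, 0.2, -1.2]
finger_gap: 49.9
```

Request:
drive_tool(
  moves=[0, 0, 0, 0, 0, 0, 0, 0, 0, 0, 0, 0, 0, 0, 0, 0, 0, 0, 0, 0, 0, 0, 0, 0, 0, 0, 0, 0, 0, 0, 0, 0, 0, 0, 0, 0],
  hand=0,
)

```text
time: 12.22
tool_pos: [500.7, 430.6, 20.9]
tcp_rot: [56.7, 90.0, 66.4]
ft_force: [-0.6, 1.6, 0.6]
finger_gap: 12.9
```

Request:
drive_tool(
  moves=[-1, 0, 0, 0, 0, 0, -2, 0, 0, 0, 0, 0, -3, 0, 0, 0, 0, 0, -3, 0, 0, 0, 0, 0, -3, 0, 0, 5, 0, 0, -1.5, 0, 0, 5, 0, 0, 0, 0, 0, 5, 0, 0, 0, 0, 0, 5, 0, 0, 0, 0, 0, 0, 0, 0, 0, 0, 0, 0, 0, 0],
)

```text
time: 13.05
tool_pos: [500.0, 429.8, 155.0]
tcp_rot: [-130.1, 89.9, -140.3]
ft_force: [0.1, -0.2, -6.5]
finger_gap: 12.9
```

```bash
python3 -c "
from look import *
grab('wrist','w8')"; python3 plan.py 523.8 -93.6 150 -10.17
```

```text
t 13.1 pos [500.  429.9 154.8] theta -10.15 gap 12.9 F [-0.3 -1.5 -5.8]
rot [ 0.02 -0.08  0.09] then shift cm [  0.481 -51.107  11.584]
```

View pics/w8.png

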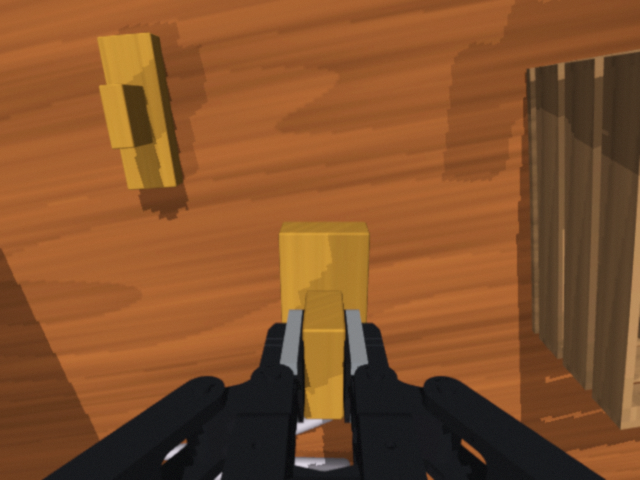

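Request:
drive_tool(
  moves=[0, -3.65, 0.83, 0, 0, 0, 0, -3.65, 0.83, 0, 0, 0, 0, -3.65, 0.83, 0, 0, 0, 0, -3.65, 0.83, 0, 0, 0, 0, -3.65, 0.83, 0, 0, 0, 0, -3.65, 0.83, 0, 0, 0, 0, -3.65, 0.83, 0, 0, 0, 0, -3.65, 0.83, 0, 0, 0, 0, -3.65, 0.83, 0, 0, 0, 0, -3.65, 0.83, 0, 0, 0, 0, -3.65, 0.83, 0, 0, 0, 0, -3.65, 0.83, 0, 0, 0, 0, -3.65, 0.83, 0, 0, 0, 0, -3.65, 0.83, 0, 0, 0, 0, 0, 0, 0, 0, 0, 0, 0, 0, 0, 0, 0, 0, 0, 0, 0, 0, 0],
)

```text
time: 14.52
tool_pos: [522.9, -93.0, 155.3]
tcp_rot: [152.7, 89.9, 142.4]
ft_force: [0.6, 0.5, -6.0]
finger_gap: 12.7
```

```bash
cat > inhand.py <<'E'
import sys
from shoe import *
def tool(d,px,tx):
    M=d['mount'];v=rays(d,px)@M[:3,:3].T;t=M[:3,3];return t+v*((tx-t[0])/v[:,0])[:,None]
d=pickle.load(open(sys.argv[1]+'.pkl','rb'));top=float(sys.argv[2]);L=float(sys.argv[3])
b=bronze(d)[:, 323:326].mean(1)
g=d['image'][:,322:327].astype(float).mean((1,2))
e=np.abs(np.diff(g))
for lo,hi,tx,exp in((205,270,top+30,-L/2),(300,350,top,-18),(395,430,top,18)):
    # strongest edges
    k=np.argsort(e[lo:hi])[::-1][:3]+lo+.5
    for r in k: print(r,'tool yz',tool(d,[(324,r)],tx)[0,1:].round(2),'exp',exp)
E
python3 inhand.py w2 -23.6 68; echo; python3 inhand.py w8 -25.1 82;python3 plan.py 523.8 -93.6 50 -10.17;  python3 -c "
from look import *
grab('wrist','w9')"; python3 carrier.py w9
```

```text
244.5 tool yz [ -0.93 -33.67] exp -34.0
247.5 tool yz [ -0.93 -32.49] exp -34.0
245.5 tool yz [ -0.93 -33.28] exp -34.0
322.5 tool yz [ -0.95 -17.8 ] exp -18
321.5 tool yz [ -0.95 -18.16] exp -18
324.5 tool yz [ -0.95 -17.08] exp -18
415.5 tool yz [-0.94 18.86] exp 18
413.5 tool yz [-0.94 18.  ] exp 18
412.5 tool yz [-0.94 17.57] exp 18

232.5 tool yz [ -0.86 -39.01] exp -41.0
231.5 tool yz [ -0.86 -39.39] exp -41.0
233.5 tool yz [ -0.86 -38.62] exp -41.0
328.5 tool yz [ -0.88 -16.69] exp -18
331.5 tool yz [ -0.88 -15.61] exp -18
329.5 tool yz [ -0.88 -16.33] exp -18
423.5 tool yz [-0.88 20.81] exp 18
422.5 tool yz [-0.88 20.37] exp 18
421.5 tool yz [-0.88 19.94] exp 18
t 14.52 pos [522.9 -93.  155.3] theta -10.3 gap 12.7 F [ 0.6  0.5 -6. ]
rot [-0.13 -0.06 -0.03] then shift cm [10.534 -0.039  0.098]
minrect (537.243896484375, -18.229217529296875) (215.3514404296875, 165.1992645263672) 79.83818817138672
edges {'x-': (np.float64(-82.26), 304), 'x+': (np.float64(82.26), 172), 'y-': (np.float64(-107.08), 106), 'y+': (np.float64(107.08), 200)} angles [-0.05 -0.    0.25 -0.06]
carrier c [537.13 -18.26] th -10.23
c [523.28 -95.02]
a [532.51 -43.85]
d [541.74   7.33]
b [550.97  58.5 ]
```

View pics/w9.png

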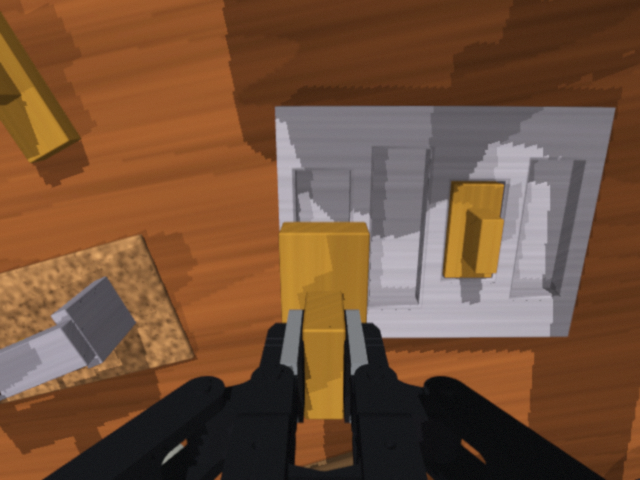

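Request:
drive_tool(
  moves=[3, -0.05, -0.05, 0, 0, 0, 3, 0, 0, 0, 0, 0, 2, 0, 0, 0, 0, 0, 1, 0, 0, 0, 0, 0, 0.5, 0, 0, 0, 0, 0, 0.5, 0, 0, 0, 0, 0, 0, 0, 0, 0, 0, 0, 0, 0, 0, 0, 0, 0, 0, 0, 0, 0, 0, 0, 0, 0, 0, 0, 0, 0],
)

```text
time: 15.4
tool_pos: [523.8, -93.8, 57.1]
tcp_rot: [-5.5, 89.9, -15.8]
ft_force: [-0.3, 0.5, -5.9]
finger_gap: 12.8
```

```bash
python3 -c "
from look import *
d=grab('wrist','w10')
cv2.imwrite('pics/w10c.png',cv2.resize(d['image'][170:430,250:400,::-1],None,fx=3,fy=2.3))
"; python3 plan.py 522.4 -93.5 40 -10.17
```

```text
t 15.45 pos [523.6 -93.8  56.9] theta -10.33 gap 12.9 F [ 0.2  0.1 -5.7]
rot [-0.16  0.11  0.01] then shift cm [ 1.691  0.009 -0.121]
```

View pics/w10.png

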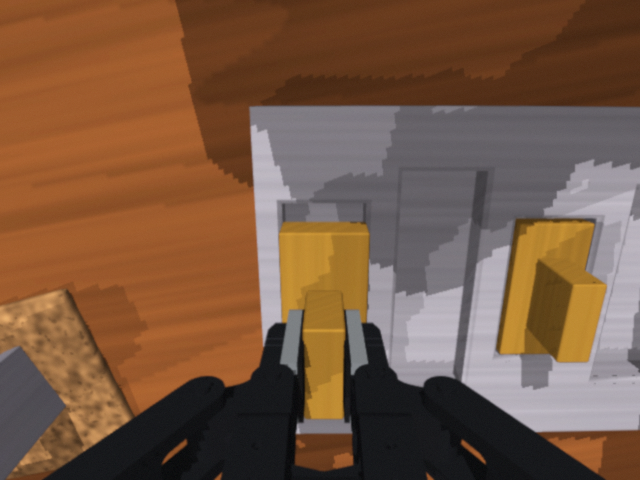

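View pics/w10c.png

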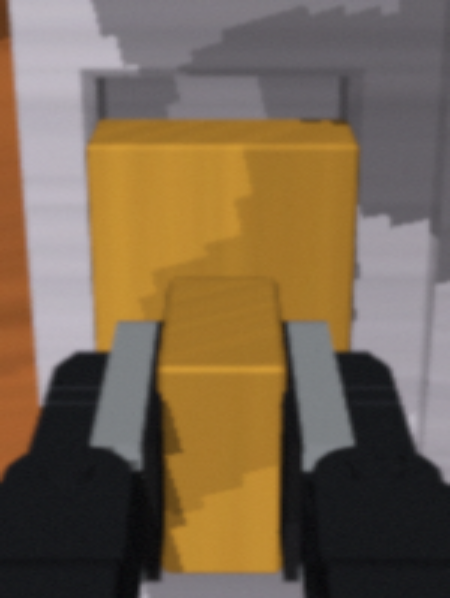

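Request:
drive_tool(
  moves=[0.4, 0, -0.12, -0.1, 0, 0, 0.4, 0, 0, 0, 0, 0, 0.3, 0, 0, 0, 0, 0, 0.2, 0, 0, 0, 0, 0, 0.1, 0, 0, 0, 0, 0, 0, 0, 0, 0, 0, 0, 0, 0, 0, 0, 0, 0, 0, 0, 0, 0, 0, 0],
)

```text
time: 16.12
tool_pos: [521.7, -93.4, 41.9]
tcp_rot: [-20.4, 90.0, -30.6]
ft_force: [0.3, 0.4, -5.5]
finger_gap: 12.9
```

```bash
python3 plan.py 522.4 -93.5 26.9 -10.17
```

```text
t 16.12 pos [521.7 -93.4  41.9] theta -10.23 gap 12.9 F [ 0.3  0.4 -5.5]
rot [-0.06  0.01  0.  ] then shift cm [ 1.502e+00 -1.000e-03  6.900e-02]
```

Request:
drive_tool(
  moves=[0.2, 0, 0.05, 0, 0, 0, 0.3, 0, 0, 0, 0, 0, 0.3, 0, 0, 0, 0, 0, 0.2, 0, 0, 0, 0, 0, 0.2, 0, 0, 0, 0, 0, 0, 0, 0, 0, 0, 0, 0, 0, 0, 0, 0, 0, 0, 0, 0, 0, 0, 0],
)

```text
time: 16.78
tool_pos: [522.1, -93.4, 29.8]
tcp_rot: [2.6, 90.0, -7.6]
ft_force: [0.0, -0.3, -6.1]
finger_gap: 13.0
```

```bash
python3 plan.py 522.4 -93.5 26.9 -10.17
```

```text
t 16.78 pos [522.1 -93.4  29.8] theta -10.23 gap 13.0 F [ 0.  -0.3 -6.1]
rot [-0.06  0.   -0.  ] then shift cm [ 0.294 -0.006  0.027]
```

Request:
drive_tool(
  moves=[0.2, 0, 0, 0, 0, 0, 0.15, 0, 0, 0, 0, 0, 0, 0, 0, 0, 0, 0, 0, 0, 0, 0, 0, 0, 0, 0, 0, 0, 0, 0],
)

```text
time: 17.2
tool_pos: [522.5, -93.4, 26.9]
tcp_rot: [-0.9, 90.0, -11.1]
ft_force: [-2.9, 0.8, 2.4]
finger_gap: 12.9
```

Request:
drive_tool(
  moves=[0, 0, 0, 0, 0, 0, 0, 0, 0, 0, 0, 0, 0, 0, 0, 0, 0, 0, 0, 0, 0, 0, 0, 0, -1, 0, 0, 0, 0, 0, -2, 0, 0, 0, 0, 0, -3, 0, 0, 0, 0, 0, -3, 0, 0, 0, 0, 0, -3, 0, 0, 0, 0, 0, -3, 0, 0, 0, 0, 0, 0, 0, 0, 0, 0, 0, 0, 0, 0, 0, 0, 0],
  hand=3.2,
)

```text
time: 18.2
tool_pos: [524.0, -93.9, 179.9]
tcp_rot: [-5.5, 89.7, -15.8]
ft_force: [-0.0, 0.4, -0.9]
finger_gap: 31.9
```

```bash
python3 shoe.py w11 6; python3 plan.py 384.5 -280 200 15.9
```

```text
px [ 6. 84.] lug z 44.6 cen [ 396.18 -268.87] rect [ 395.83 -266.82] 23.0 11.6 -23.86 | base (array([ 391.68, -272.68]), 95.7, 33.6, 14.97)
px [324. 230.] lug z 50.5 cen [522.54 -94.48] rect [522.73 -94.54] 37.1 14.2 -10.22 | base (array([523.07, -94.56]), 82.0, 33.7, -10.22)
px [475. 230.] lug z 50.5 cen [540.44   5.87] rect [540.79   5.74] 37.3 16.6 -10.68 | base (array([541.59,   7.37]), 67.0, 37.0, -10.04)
t 18.25 pos [522.7 -93.6 177.7] theta -10.23 gap 31.7 F [0.8 0.3 0.1]
rot [-26.13   0.13   0.05] then shift cm [ -2.234 -14.141 -18.399]
```

View pics/w11.png

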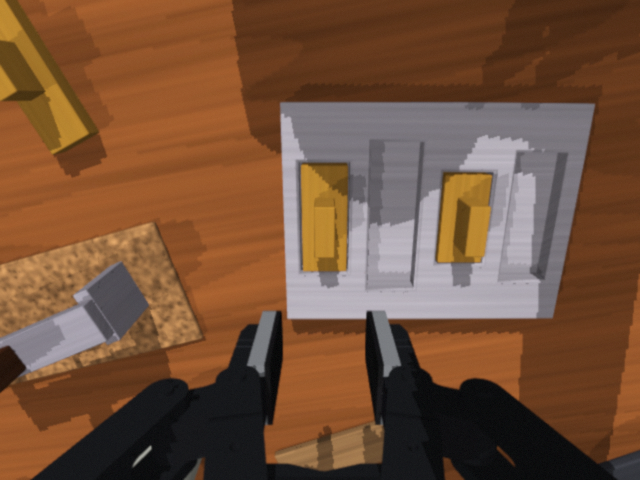

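C is home. Next is A: bronze, at (384,-280) with fitted length 109 mm. The pink one is elsewhere.

Request:
drive_tool(
  moves=[-0.5, 0, 0, -6.5, 0, 0, -0.5, 0, 0, -6.5, 0, 0, -0.5, 0, 0, -6.5, 0, 0, -0.5, 0, 0, -6.5, 0, 0, 0, -2, -2.63, 0, 0, 0, 0, -2, -2.63, 0, 0, 0, 0, -2, -2.63, 0, 0, 0, 0, -2, -2.63, 0, 0, 0, 0, -2, -2.63, 0, 0, 0, 0, -2, -2.63, 0, 0, 0, 0, -2.1, -2.63, 0, 0, 0, 0, 0, 0, 0, 0, 0, 0, 0, 0, 0, 0, 0, 0, 0, 0, 0, 0, 0],
  hand=5,
)

```text
time: 19.42
tool_pos: [382.8, -278.5, 195.1]
tcp_rot: [110.6, 89.9, 126.3]
ft_force: [0.0, 0.5, -0.2]
finger_gap: 50.0
```

```bash
python3 shoe.py w12; python3 plan.py 384.5 -280 20 15.9
```

```text
px [118. 173.] lug z 46.6 cen [ 385.34 -426.95] rect [ 385.56 -427.21] 23.3 15.6 37.32 | base (array([ 385.38, -428.29]), 23.2, 14.0, 42.8)
px [ 95. 183.] lug z 48.6 cen [ 396.46 -442.13] rect [ 396.31 -441.94] 15.1 11.8 6.15 | base (array([ 385.38, -428.29]), 23.2, 14.0, 42.8)
px [321. 224.] lug z 44.6 cen [ 382.43 -280.99] rect [ 382.65 -280.94] 37.3 13.8 15.66 | base (array([ 383.52, -280.61]), 108.9, 33.7, 15.68)
t 19.47 pos [ 383.2 -278.2  195.4] theta 15.79 gap 49.9 F [-0.1  0.7  0.6]
rot [-0.11 -0.04 -0.1 ] then shift cm [17.535 -0.209  0.072]
```

View pics/w12.png

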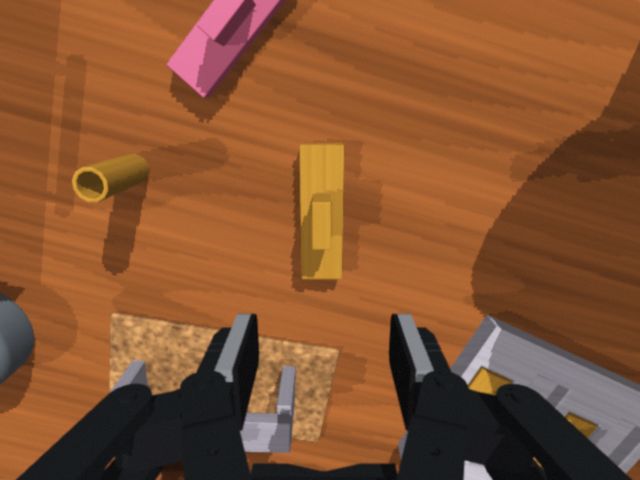

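```bash
python3 plan.py 383.1 -280 20.5 15.67
```

```text
t 19.47 pos [ 383.2 -278.2  195.4] theta 15.79 gap 49.9 F [-0.1  0.7  0.6]
rot [ 0.12 -0.04 -0.1 ] then shift cm [17.485 -0.171 -0.062]
```

Request:
drive_tool(
  moves=[3, -0.17, -0.06, 0.1, 0, 0, 3, 0, 0, 0, 0, 0, 3, 0, 0, 0, 0, 0, 3, 0, 0, 0, 0, 0, 2.5, 0, 0, 0, 0, 0, 1.6, 0, 0, 0, 0, 0, 1.2, 0, 0, 0, 0, 0, 0.2, 0, 0, 0, 0, 0, 0, 0, 0, 0, 0, 0, 0, 0, 0, 0, 0, 0, 0, 0, 0, 0, 0, 0, 0, 0, 0, 0, 0, 0],
)

```text
time: 20.47
tool_pos: [384.1, -281.4, 22.5]
tcp_rot: [-57.7, 89.9, -42.0]
ft_force: [0.3, 0.5, 0.5]
finger_gap: 49.9
```

```bash
python3 plan.py 383.1 -280 20.5 15.67
```

```text
t 20.47 pos [ 384.1 -281.4   22.5] theta 15.69 gap 49.9 F [0.3 0.5 0.5]
rot [0.02 0.07 0.1 ] then shift cm [ 0.202  0.164 -0.053]
```

Request:
drive_tool(
  moves=[0.1, 0.12, -0.05, 0, 0, 0, 0, 0, 0, 0, 0, 0, 0, 0, 0, 0, 0, 0, 0, 0, 0, 0, 0, 0],
)

```text
time: 20.8
tool_pos: [382.3, -280.0, 20.5]
tcp_rot: [-52.4, 90.0, -36.8]
ft_force: [-0.1, -0.2, 0.1]
finger_gap: 50.1
```

Request:
drive_tool(
  moves=[0, 0, 0, 0, 0, 0, 0, 0, 0, 0, 0, 0, 0, 0, 0, 0, 0, 0, 0, 0, 0, 0, 0, 0, 0, 0, 0, 0, 0, 0, 0, 0, 0, 0, 0, 0],
  hand=0,
)

```text
time: 21.3
tool_pos: [382.4, -280.2, 20.4]
tcp_rot: [-81.4, 90.0, -65.7]
ft_force: [-0.2, -1.5, 0.2]
finger_gap: 13.2
```

Grip is at TCP z 20.4, so home should be at 26.4. Next I lift and carry to recess_a.

Request:
drive_tool(
  moves=[-1, 0, 0, 0, 0, 0, -2, 0, 0, 0, 0, 0, -3, 0, 0, 0, 0, 0, -3, 0, 0, 0, 0, 0, -3, 0, 0, 6.5, 0, 0, -1.5, 0, 0, 6.5, 0, 0, 0, 0, 0, 6.5, 0, 0, 0, 0, 0, 6.4, 0, 0, 0, 0, 0, 0, 0, 0, 0, 0, 0, 0, 0, 0],
)

```text
time: 22.13
tool_pos: [381.5, -279.1, 154.5]
tcp_rot: [144.0, 89.9, 133.9]
ft_force: [-0.0, -0.8, -7.6]
finger_gap: 13.3
```

```bash
python3 -c "
from look import *
grab('wrist','w13')";python3 inhand.py w13 -25.6 110; python3 plan.py 532.8 -42.6 155 -10.17
```

```text
225.5 tool yz [ -0.87 -41.82] exp -55.0
234.5 tool yz [ -0.87 -38.4 ] exp -55.0
232.5 tool yz [ -0.87 -39.16] exp -55.0
329.5 tool yz [ -0.89 -16.63] exp -18
332.5 tool yz [ -0.89 -15.55] exp -18
328.5 tool yz [ -0.89 -16.98] exp -18
419.5 tool yz [-0.88 18.63] exp 18
418.5 tool yz [-0.88 18.2 ] exp 18
420.5 tool yz [-0.88 19.06] exp 18
t 22.18 pos [ 381.6 -279.2  154.4] theta -10.0 gap 13.0 F [-0.4  0.5 -7.6]
rot [ 0.17 -0.11 -0.07] then shift cm [-0.056 25.955 10.705]
```

View pics/w13.png

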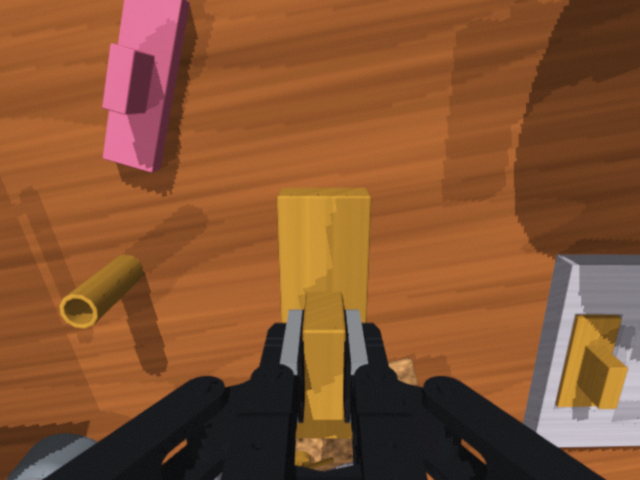

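Request:
drive_tool(
  moves=[0, 3.24, 1.33, 0.15, 0, 0, 0, 3.24, 1.33, 0, 0, 0, 0, 3.24, 1.33, 0, 0, 0, 0, 3.24, 1.33, 0, 0, 0, 0, 3.24, 1.33, 0, 0, 0, 0, 3.24, 1.33, 0, 0, 0, 0, 3.24, 1.33, 0, 0, 0, 0, 3.24, 1.33, 0, 0, 0, 3, 0, -0.1, 0, 0, 0, 3, 0, 0, 0, 0, 0, 2, 0, 0, 0, 0, 0, 1, 0, 0, 0, 0, 0, 0.5, 0, 0, 0, 0, 0, 0.5, 0, 0, 0, 0, 0, 0, 0, 0, 0, 0, 0, 0, 0, 0, 0, 0, 0, 0, 0, 0, 0, 0, 0],
)

```text
time: 23.6
tool_pos: [533.8, -44.3, 56.9]
tcp_rot: [0.1, 89.9, -10.3]
ft_force: [0.4, -0.4, -7.9]
finger_gap: 12.9
```

```bash
python3 -c "
from look import *
d=grab('wrist','w14')
cv2.imwrite('pics/w14c.png',cv2.resize(d['image'][150:440,240:410,::-1],None,fx=3,fy=2))
"; python3 plan.py 531.7 -42.4 40 -10.17
```

```text
t 23.65 pos [533.8 -44.2  56.8] theta -10.38 gap 13.3 F [ 1.  -0.6 -7.3]
rot [-0.21  0.15  0.  ] then shift cm [ 1.683  0.144 -0.235]
```

View pics/w14c.png

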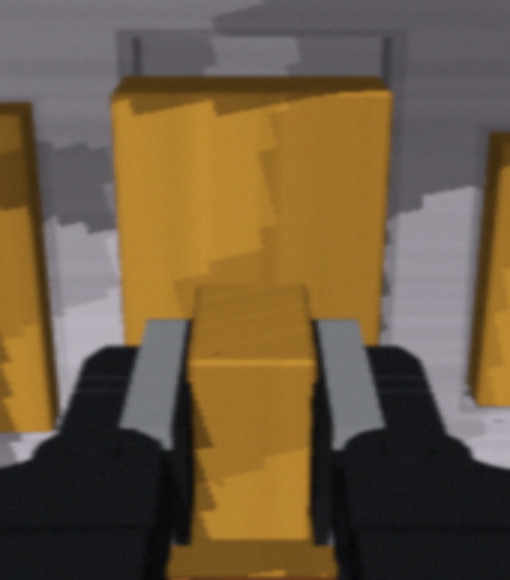

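Request:
drive_tool(
  moves=[0, 0.14, -0.2, -0.15, 0, 0, 0.4, 0, 0, 0, 0, 0, 0.4, 0, 0, 0, 0, 0, 0.2, 0, 0, 0, 0, 0, 0, 0, 0, 0, 0, 0, 0, 0, 0, 0, 0, 0, 0, 0, 0, 0, 0, 0, 0, 0, 0, 0, 0, 0],
)

```text
time: 24.32
tool_pos: [531.1, -42.2, 45.4]
tcp_rot: [-2.2, 90.0, -12.5]
ft_force: [-0.6, -0.2, -7.5]
finger_gap: 13.0
```

```bash
python3 -c "
from look import *
d=grab('wrist','w15')
cv2.imwrite('pics/w15c.png',cv2.resize(d['image'][150:440,240:410,::-1],None,fx=3,fy=2))
"; python3 plan.py 531.7 -42.4 40 -10.17
```

```text
t 24.37 pos [531.1 -42.2  45.5] theta -10.23 gap 12.9 F [ 1.   0.6 -7.7]
rot [-0.06  0.02 -0.  ] then shift cm [ 0.547 -0.01   0.065]
```

View pics/w15c.png

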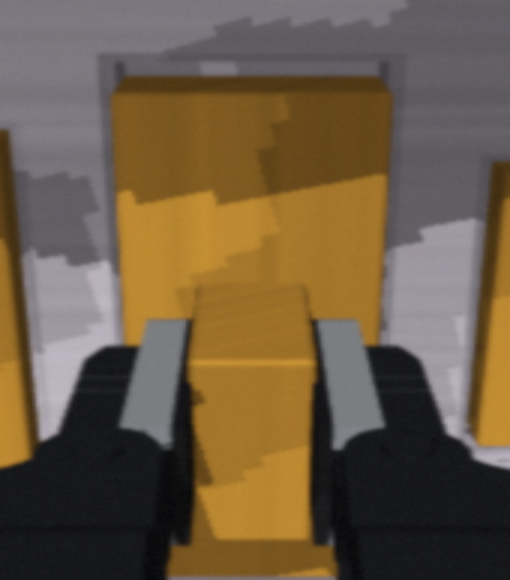

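Request:
drive_tool(
  moves=[0.2, 0.02, 0.05, 0, 0, 0, 0.3, 0, 0, 0, 0, 0, 0.3, 0, 0, 0, 0, 0, 0.2, 0, 0, 0, 0, 0, 0, 0, 0, 0, 0, 0, 0, 0, 0, 0, 0, 0, 0, 0, 0, 0, 0, 0],
)

```text
time: 24.95
tool_pos: [531.4, -42.0, 35.3]
tcp_rot: [171.6, 90.0, 161.3]
ft_force: [-0.3, -0.3, -6.9]
finger_gap: 12.8
```

```bash
python3 plan.py 531.7 -42.4 26.4 -10.17
```

```text
t 24.95 pos [531.4 -42.   35.3] theta -10.23 gap 12.8 F [-0.3 -0.3 -6.9]
rot [-0.06 -0.   -0.  ] then shift cm [ 0.887 -0.031  0.033]
```

Request:
drive_tool(
  moves=[0.3, 0, 0.03, 0, 0, 0, 0.3, 0, 0, 0, 0, 0, 0.2, 0, 0, 0, 0, 0, 0.1, 0, 0, 0, 0, 0, 0.05, 0, 0, 0, 0, 0, 0, 0, 0, 0, 0, 0, 0, 0, 0, 0, 0, 0, 0, 0, 0, 0, 0, 0],
)

```text
time: 25.62
tool_pos: [531.6, -42.1, 26.5]
tcp_rot: [-165.5, 90.0, -175.7]
ft_force: [-6.7, 0.6, 2.7]
finger_gap: 12.5
```

Contact with the floor at z 26.5, as predicted. Release.

Request:
drive_tool(
  moves=[0, 0, 0, 0, 0, 0, 0, 0, 0, 0, 0, 0, 0, 0, 0, 0, 0, 0, 0, 0, 0, 0, 0, 0, -1, 0, 0, 0, 0, 0, -2, 0, 0, 0, 0, 0, -3, 0, 0, 0, 0, 0, -3, 0, 0, 0, 0, 0, -3, 0, 0, 0, 0, 0, -3, 0, 0, 0, 0, 0, 0, 0, 0, 0, 0, 0, 0, 0, 0, 0, 0, 0],
  hand=3.2,
)

```text
time: 26.62
tool_pos: [533.7, -42.4, 179.5]
tcp_rot: [0.2, 89.6, -10.1]
ft_force: [-0.6, 0.3, -0.3]
finger_gap: 31.8
```

```bash
python3 shoe.py w16 6; python3 plan.py 404 325 200 -6.7
```

```text
px [247. 230.] lug z 50.5 cen [522.73 -93.56] rect [522.89 -93.46] 37.7 15.8 -10.22 | base (array([526.19, -71.69]), 101.4, 79.4, -10.14)
px [323. 229.] lug z 50.6 cen [531.54 -43.38] rect [531.91 -43.63] 37.8 14.0 -9.8 | base (array([532.84, -43.42]), 119.9, 108.6, 79.76)
px [400. 229.] lug z 50.5 cen [540.32   7.06] rect [540.66   6.98] 37.0 15.6 -10.33 | base (array([535.67, -14.58]), 101.2, 79.3, -10.05)
t 26.67 pos [532.4 -42.2 177.2] theta -10.22 gap 32.1 F [0.3 0.5 0.2]
rot [-3.52  0.14  0.  ] then shift cm [ -2.281  34.969 -17.036]
```

View pics/w16.png

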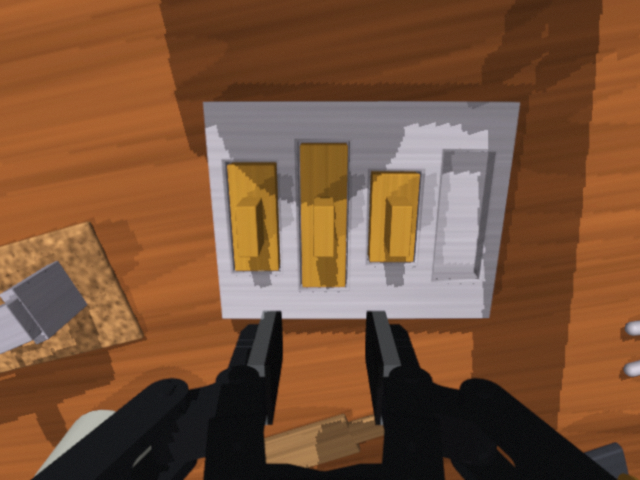

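All three are seated. Next is B.

Request:
drive_tool(
  moves=[-0.7, 0, 0, -3.5, 0, 0, -0.2, 3.18, -1.55, 0, 0, 0, -0.2, 3.18, -1.55, 0, 0, 0, -0.2, 3.18, -1.55, 0, 0, 0, -0.2, 3.18, -1.55, 0, 0, 0, -0.2, 3.18, -1.55, 0, 0, 0, -0.2, 3.18, -1.55, 0, 0, 0, -0.2, 3.18, -1.55, 0, 0, 0, -0.2, 3.18, -1.55, 0, 0, 0, 0, 3.18, -1.55, 0, 0, 0, 0, 3.18, -1.55, 0, 0, 0, 0, 3.18, -1.55, 0, 0, 0, 0, 0, 0, 0, 0, 0, 0, 0, 0, 0, 0, 0, 0, 0, 0, 0, 0, 0, 0, 0, 0, 0, 0, 0],
  hand=5,
)

```text
time: 28.0
tool_pos: [403.4, 324.1, 197.9]
tcp_rot: [-127.1, 89.9, -133.9]
ft_force: [1.0, -1.2, -0.0]
finger_gap: 49.8
```

```bash
python3 shoe.py w17; python3 plan.py 404 325 20 -6.7
```

```text
px [325. 220.] lug z 44.6 cen [400.92 323.92] rect [401.35 323.81] 37.4 14.4 -6.76 | base (array([402.09, 323.75]), 94.8, 33.6, -6.67)
px [  2. 414.] lug z 39.2 cen [543.45  20.07] rect [541.86  21.59] 37.7 6.0 -22.09 | base (array([545.91,  10.57]), 71.3, 25.9, -13.13)
t 28.05 pos [403.6 324.1 198.2] theta -6.81 gap 50.2 F [ 0.1  0.2 -0.3]
rot [-0.11 -0.04  0.05] then shift cm [17.819  0.096  0.026]
```

View pics/w17.png

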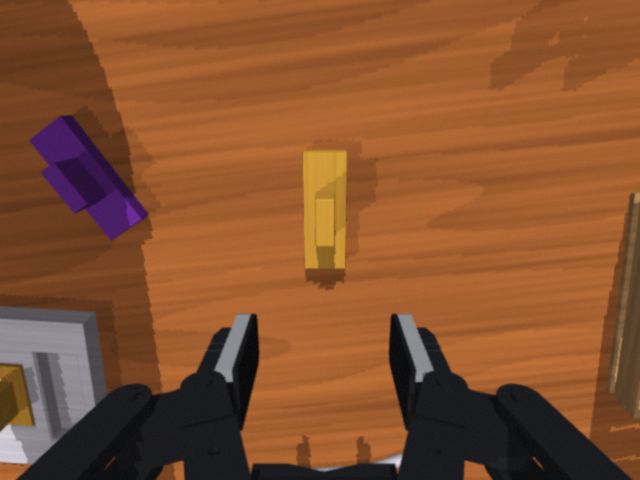

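```bash
python3 plan.py 401.8 324.7 20.5 -6.7
```

```text
t 28.05 pos [403.6 324.1 198.2] theta -6.81 gap 50.2 F [ 0.1  0.2 -0.3]
rot [-0.11 -0.04  0.05] then shift cm [17.769  0.04  -0.189]
```

Request:
drive_tool(
  moves=[3, 0.04, -0.15, -0.1, 0, 0, 3, 0, 0, 0, 0, 0, 3, 0, 0, 0, 0, 0, 3, 0, 0, 0, 0, 0, 2.5, 0, 0, 0, 0, 0, 1.8, 0, 0, 0, 0, 0, 1.2, 0, 0, 0, 0, 0, 0.2, 0, 0, 0, 0, 0, 0, 0, 0, 0, 0, 0, 0, 0, 0, 0, 0, 0, 0, 0, 0, 0, 0, 0, 0, 0, 0, 0, 0, 0],
)

```text
time: 29.05
tool_pos: [403.1, 326.5, 23.4]
tcp_rot: [39.6, 89.8, 32.9]
ft_force: [-1.1, 0.6, -0.9]
finger_gap: 50.2
```

```bash
python3 plan.py 401.8 324.7 20.5 -6.7
```

```text
t 29.05 pos [403.1 326.5  23.4] theta -6.63 gap 50.2 F [-1.1  0.6 -0.9]
rot [ 0.07  0.13 -0.1 ] then shift cm [ 0.292 -0.199 -0.109]
```

Request:
drive_tool(
  moves=[0.15, -0.1, -0.05, 0, 0, 0, 0, 0, 0, 0, 0, 0, 0, 0, 0, 0, 0, 0, 0, 0, 0, 0, 0, 0],
)

```text
time: 29.38
tool_pos: [401.3, 325.0, 20.4]
tcp_rot: [30.7, 90.0, 24.1]
ft_force: [-1.7, 0.2, -0.1]
finger_gap: 50.1
```

Request:
drive_tool(
  moves=[0, 0, 0, 0, 0, 0, 0, 0, 0, 0, 0, 0, 0, 0, 0, 0, 0, 0, 0, 0, 0, 0, 0, 0, 0, 0, 0, 0, 0, 0, 0, 0, 0, 0, 0, 0],
  hand=0,
)

```text
time: 29.88
tool_pos: [401.4, 325.0, 20.5]
tcp_rot: [61.9, 90.0, 55.2]
ft_force: [-0.5, 0.5, 1.5]
finger_gap: 13.0
```

Request:
drive_tool(
  moves=[-1, 0, 0, 0, 0, 0, -2, 0, 0, 0, 0, 0, -3, 0, 0, 0, 0, 0, -3, 0, 0, 0, 0, 0, -3, 0, 0, 3.5, 0, 0, -1.5, 0, 0, 0, 0, 0, 0, 0, 0, 0, 0, 0, 0, 0, 0, 0, 0, 0, 0, 0, 0, 0, 0, 0],
)

```text
time: 30.63
tool_pos: [400.1, 324.1, 153.1]
tcp_rot: [-136.2, 89.8, -146.3]
ft_force: [-1.0, 0.3, -7.0]
finger_gap: 12.9
```

```bash
python3 -c "
from look import *
grab('wrist','w18')";python3 inhand.py w18 -25.6 96; python3 plan.py 550.5 60 155 -10.17
```

```text
213.5 tool yz [ -0.86 -46.3 ] exp -48.0
212.5 tool yz [ -0.86 -46.67] exp -48.0
214.5 tool yz [ -0.86 -45.93] exp -48.0
328.5 tool yz [ -0.88 -16.98] exp -18
331.5 tool yz [ -0.88 -15.91] exp -18
329.5 tool yz [ -0.88 -16.63] exp -18
418.5 tool yz [-0.88 18.2 ] exp 18
419.5 tool yz [-0.88 18.63] exp 18
417.5 tool yz [-0.88 17.77] exp 18
t 30.68 pos [399.8 323.9 152.6] theta -10.11 gap 13.2 F [-0.8  0.3 -7.8]
rot [ 0.06 -0.19  0.18] then shift cm [ -0.238 -23.313  19.494]
```

View pics/w18.png

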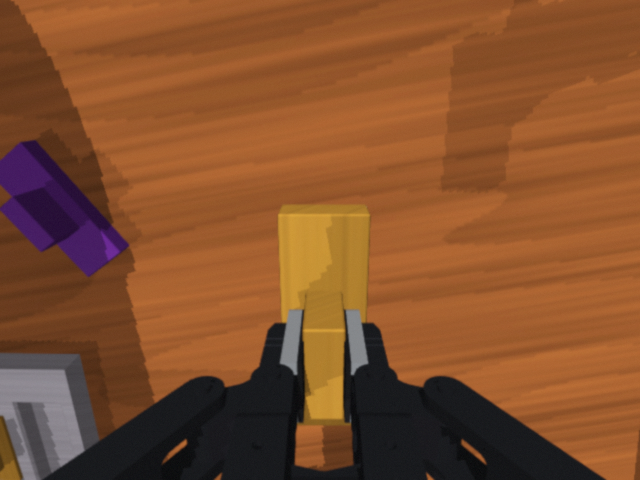

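Request:
drive_tool(
  moves=[0, -2.91, 2.43, 0, 0, 0, 0, -2.91, 2.43, 0, 0, 0, 0, -2.91, 2.43, 0, 0, 0, 0, -2.91, 2.43, 0, 0, 0, 0, -2.91, 2.43, 0, 0, 0, 0, -2.91, 2.43, 0, 0, 0, 0, -2.91, 2.43, 0, 0, 0, 0, -2.91, 2.4, 0, 0, 0, 3, 0, -0.1, 0, 0, 0, 3, 0, 0, 0, 0, 0, 2, 0, 0, 0, 0, 0, 0.8, 0, 0, 0, 0, 0, 0.4, 0, 0, 0, 0, 0, 0.3, 0, 0, 0, 0, 0, 0, 0, 0, 0, 0, 0, 0, 0, 0, 0, 0, 0, 0, 0, 0, 0, 0, 0],
)

```text
time: 32.1
tool_pos: [551.7, 62.0, 61.9]
tcp_rot: [11.2, 89.8, 1.0]
ft_force: [-0.4, 1.5, -6.3]
finger_gap: 12.7
```

```bash
python3 plan.py 550.1 60 45 -10.17
```

```text
t 32.1 pos [551.7  62.   61.9] theta -10.1 gap 12.7 F [-0.4  1.5 -6.3]
rot [ 0.07  0.15 -0.03] then shift cm [ 1.695 -0.225 -0.123]
```

Request:
drive_tool(
  moves=[0.3, -0.2, -0.1, 0.05, 0, 0, 0.4, 0, 0, 0, 0, 0, 0.4, 0, 0, 0, 0, 0, 0.2, 0, 0, 0, 0, 0, 0, 0, 0, 0, 0, 0, 0, 0, 0, 0, 0, 0, 0, 0, 0, 0, 0, 0, 0, 0, 0, 0, 0, 0],
)

```text
time: 32.77
tool_pos: [549.4, 60.0, 47.5]
tcp_rot: [13.4, 90.0, 3.2]
ft_force: [-0.2, 0.2, -6.6]
finger_gap: 12.7
```

```bash
python3 -c "
from look import *
d=grab('wrist','w19')
cv2.imwrite('pics/w19c.png',cv2.resize(d['image'][150:440,240:410,::-1],None,fx=3,fy=2))
"; python3 plan.py 550.1 60 40 -10.17
```

```text
t 32.82 pos [549.3  60.   47.5] theta -10.18 gap 13.1 F [ 0.8  0.5 -6.1]
rot [-0.01  0.02 -0.  ] then shift cm [0.748 0.014 0.078]
```

View pics/w19c.png

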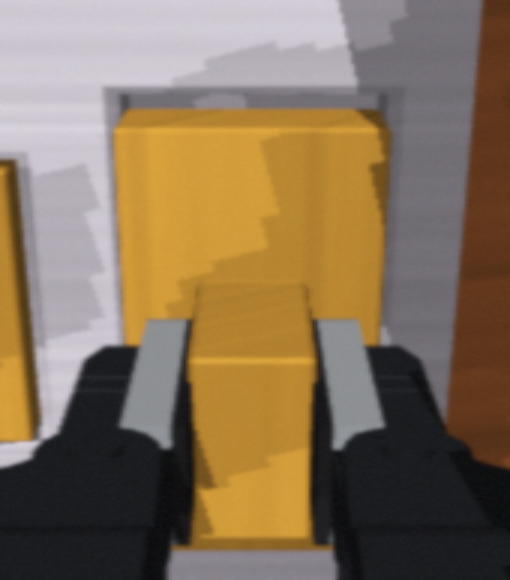

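Request:
drive_tool(
  moves=[0.2, 0.02, 0.06, 0, 0, 0, 0.3, 0, 0, 0, 0, 0, 0.3, 0, 0, 0, 0, 0, 0.3, 0, 0, 0, 0, 0, 0, 0, 0, 0, 0, 0, 0, 0, 0, 0, 0, 0, 0, 0, 0, 0, 0, 0],
)

```text
time: 33.4
tool_pos: [549.7, 60.1, 36.2]
tcp_rot: [-171.4, 90.0, 178.4]
ft_force: [0.6, -0.2, -6.4]
finger_gap: 12.8
```

```bash
python3 plan.py 550.1 60 26.5 -10.17
```

```text
t 33.4 pos [549.7  60.1  36.2] theta -10.18 gap 12.8 F [ 0.6 -0.2 -6.4]
rot [-0.01 -0.01  0.  ] then shift cm [ 0.973 -0.004  0.037]
```

Request:
drive_tool(
  moves=[0.3, 0, 0.03, 0, 0, 0, 0.3, 0, 0, 0, 0, 0, 0.2, 0, 0, 0, 0, 0, 0.15, 0, 0, 0, 0, 0, 0.1, 0, 0, 0, 0, 0, 0, 0, 0, 0, 0, 0, 0, 0, 0, 0, 0, 0, 0, 0, 0, 0, 0, 0],
)

```text
time: 34.07
tool_pos: [549.8, 60.0, 26.5]
tcp_rot: [-162.7, 90.0, -172.9]
ft_force: [-5.9, -0.1, 2.9]
finger_gap: 13.2
```

Request:
drive_tool(
  moves=[0, 0, 0, 0, 0, 0, 0, 0, 0, 0, 0, 0, 0, 0, 0, 0, 0, 0, 0, 0, 0, 0, 0, 0, -1, 0, 0, 0, 0, 0, -2, 0, 0, 0, 0, 0, -3, 0, 0, 0, 0, 0, -3, 0, 0, 0, 0, 0, -3, 0, 0, 0, 0, 0, -3, 0, 0, 0, 0, 0, -3, 0, 0, 0, 0, 0, -2, 0, 0, 0, 0, 0, 0, 0, 0, 0, 0, 0, 0, 0, 0, 0, 0, 0],
  hand=3.2,
)

```text
time: 35.23
tool_pos: [551.3, 60.1, 228.5]
tcp_rot: [11.4, 89.7, 1.2]
ft_force: [-0.6, -0.3, -0.5]
finger_gap: 31.9
```

```bash
python3 shoe.py w20 6
python3 - <<'E'
from shoe import *
d=grab('top','top2');C=cloud(d)
h=cv2.cvtColor(d['image'],cv2.COLOR_RGB2HSV)
# gauge beam: z ~73
for lo,hi in((60,90),(95,130)):
    m=((C[...,2]>lo)&(C[...,2]<hi)&(np.hypot(C[...,0]-572,C[...,1]+325)<110)).astype(np.uint8)
    ys,xs=np.where(m);print(lo,len(xs),rect(onplane(d,np.c_[xs,ys],73 if lo==60 else 118)))
cv2.imwrite('pics/top2c.png',cv2.resize(d['image'][180:320,240:500,::-1],None,fx=3,fy=3))
E
python3 plan.py 572 -330 230 10
```

```text
px [258. 212.] lug z 50.6 cen [541.05   8.74] rect [541.12   8.72] 37.7 15.5 -10.37 | base (array([540.15,  10.1 ]), 121.6, 99.9, 81.25)
px [323. 212.] lug z 50.6 cen [549.85  58.84] rect [550.11  58.52] 37.7 13.8 -9.84 | base (array([547.29,  37.69]), 95.7, 76.2, -10.17)
px [129. 213.] lug z 50.5 cen [523.4  -91.53] rect [523.74 -91.48] 36.4 17.8 -10.4 | base (array([526.69, -70.35]), 103.6, 82.6, -10.49)
px [193. 213.] lug z 50.6 cen [532.39 -41.5 ] rect [532.82 -41.53] 36.2 16.4 -10.34 | base (array([533.04, -41.76]), 124.5, 109.0, 79.84)
60 713 (array([ 570.61, -331.34]), 152.1, 43.4, -76.35)
95 113 (array([ 570.25, -330.95]), 26.7, 23.5, -73.62)
t 35.33 pos [549.6  60.  225.3] theta -10.18 gap 32.3 F [ 0.2 -0.2 -0.4]
rot [-20.18  -0.05   0.  ] then shift cm [ -0.474 -38.797  -4.569]
```

View pics/top2c.png

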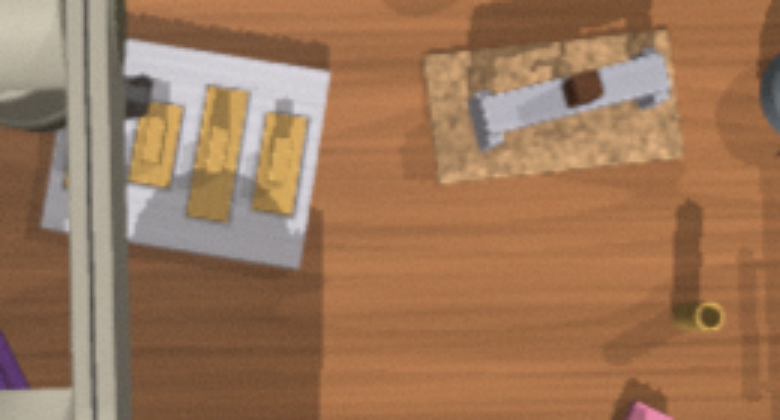

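View pics/w20.png

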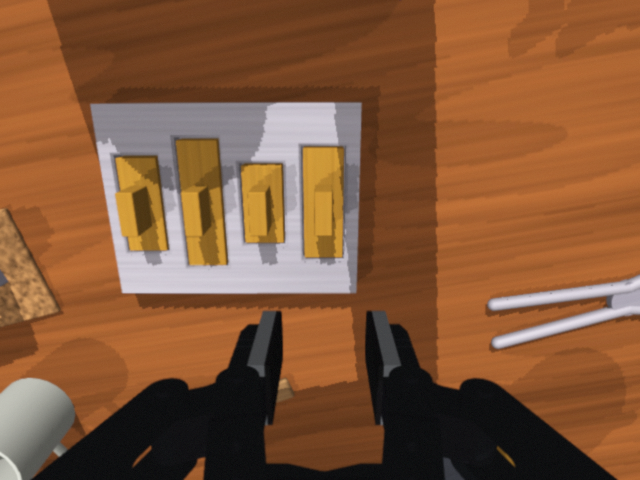

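All four shoes are home (lugs at 50.5–50.6). Next I go above the gauge at (570.5,-331), whose long axis is at -76.4°.

Request:
drive_tool(
  moves=[0, 0, 0, 6.6, 0, 0, 0, 0, 0, 6.6, 0, 0, 0, 0, 0, 6.6, 0, 0, 0, 0, 0, 6.6, 0, 0, 0, 0, 0, 6.6, 0, 0, 0, 0, 0, 6.6, 0, 0, 0, 0, 0, 6.6, 0, 0, 0, 0, 0, 6.6, 0, 0, 0, 0, 0, 6.6, 0, 0, 0, 0, 0, 6.7, 0, 0, 0, 0, 0, 0, 0, 0, 0, 0, 0, 0, 0, 0],
  hand=5,
)

```text
time: 36.33
tool_pos: [549.3, 60.0, 224.3]
tcp_rot: [-102.6, 89.9, -178.7]
ft_force: [0.7, 0.4, -0.7]
finger_gap: 50.4
```

```bash
python3 plan.py 570.5 -331 240 -76.35
```

```text
t 36.33 pos [549.3  60.  224.3] theta -76.07 gap 50.4 F [ 0.7  0.4 -0.7]
rot [ 0.28 -0.03  0.14] then shift cm [-1.569 -7.165 38.497]
```

Request:
drive_tool(
  moves=[-0.2, -0.65, 3.5, 0.3, 0, 0, -0.2, -0.65, 3.5, 0, 0, 0, -0.2, -0.65, 3.5, 0, 0, 0, -0.2, -0.65, 3.5, 0, 0, 0, -0.2, -0.65, 3.5, 0, 0, 0, -0.2, -0.65, 3.5, 0, 0, 0, -0.2, -0.65, 3.5, 0, 0, 0, -0.2, -0.65, 3.5, 0, 0, 0, 0, -0.65, 3.5, 0, 0, 0, 0, -0.65, 3.5, 0, 0, 0, 0, -0.65, 3.5, 0, 0, 0, 0, 0, 0, 0, 0, 0, 0, 0, 0, 0, 0, 0, 0, 0, 0, 0, 0, 0, 0, 0, 0, 0, 0, 0],
)

```text
time: 37.58
tool_pos: [570.1, -330.0, 241.4]
tcp_rot: [-160.3, 89.9, 123.3]
ft_force: [0.1, -0.5, 0.0]
finger_gap: 50.2
```

```bash
cat > gauge.py <<'E'
import sys
from shoe import *
d=grab('wrist',sys.argv[1]);zs=float(sys.argv[2]);C=cloud(d)
p=d['state']['tool_pos']
near=np.hypot(C[...,0]-p[0],C[...,1]-p[1])<110
h=cv2.cvtColor(d['image'],cv2.COLOR_RGB2HSV)
for nm,z in(('beam',zs+67),('handle',zs+112)):
    m=(near&(np.abs(C[...,2]-z+1.5)<6)).astype(np.uint8);m[300:]=0
    m=cv2.morphologyEx(m,cv2.MORPH_OPEN,np.ones((3,3)))
    ys,xs=np.where(m)
    if len(xs)>30: print(nm,len(xs),np.median(C[ys,xs,2]).round(1),'px',xs.mean().round(),ys.mean().round(),'mean',onplane(d,np.c_[xs,ys],z).mean(0)[:2].round(1),rect(onplane(d,np.c_[xs,ys],z)))
E
python3 gauge.py w21 6; python3 plan.py 570.5 -331 240 -76.35
```

```text
beam 5715 71.7 px 326.0 200.0 mean [ 568.2 -319.3] (array([ 570.59, -328.67]), 142.8, 29.8, -76.65)
handle 1046 116.5 px 326.0 236.0 mean [ 571.1 -331.1] (array([ 571.14, -331.17]), 21.6, 21.4, -76.44)
t 37.63 pos [ 570.3 -329.8  241.7] theta -76.43 gap 50.1 F [-0.1 -0.2  0.3]
rot [-0.08 -0.03  0.  ] then shift cm [ 0.172 -0.006  0.124]
```

View pics/w21.png

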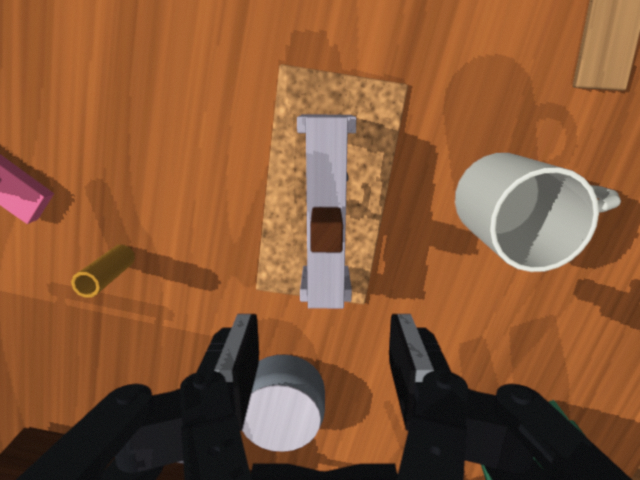

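```bash
python3 - <<'E'
from shoe import *
d=pickle.load(open('w21.pkl','rb'))
P=onplane(d,[(281,66),(408,84),(365,303),(257,290)],6)[:,:2];print(P.round(1));print('mat',rect(P))
print('mug rim l/r',onplane(d,[(492,222),(597,220)],90).round(0))
E
python3 plan.py 571.9 -331 80 -76.5
```

```text
[[ 508.7 -230.5]
 [ 615.7 -219.2]
 [ 634.7 -425.4]
 [ 527.2 -436.7]]
mat (array([ 571.42, -327.91]), 208.4, 108.1, -84.72)
mug rim l/r [[ 688. -301.   90.]
 [ 764. -281.   90.]]
t 37.63 pos [ 570.3 -329.8  241.7] theta -76.43 gap 50.1 F [-0.1 -0.2  0.3]
rot [ 0.07 -0.03  0.  ] then shift cm [16.172  0.13   0.157]
```

Request:
drive_tool(
  moves=[3, 0.13, -0.1, 0, 0, 0, 3, 0, 0, 0, 0, 0, 3, 0, 0, 0, 0, 0, 3, 0, 0, 0, 0, 0, 2, 0, 0, 0, 0, 0, 1.2, 0, 0, 0, 0, 0, 0.5, 0, 0, 0, 0, 0, 0, 0, 0, 0, 0, 0, 0, 0, 0, 0, 0, 0, 0, 0, 0, 0, 0, 0, 0, 0, 0, 0, 0, 0, 0, 0, 0, 0, 0, 0],
)

```text
time: 38.63
tool_pos: [571.9, -330.4, 86.5]
tcp_rot: [41.8, 89.9, -34.8]
ft_force: [-0.8, -0.8, 0.1]
finger_gap: 50.0
```

```bash
python3 plan.py 571.9 -331 80 -76.5; python3 -c "
from look import *
grab('wrist','w22')"
```

```text
t 38.63 pos [ 571.9 -330.4   86.5] theta -76.57 gap 50.0 F [-0.8 -0.8  0.1]
rot [-0.07  0.11 -0.1 ] then shift cm [ 0.646 -0.017  0.062]
```

View pics/w22.png

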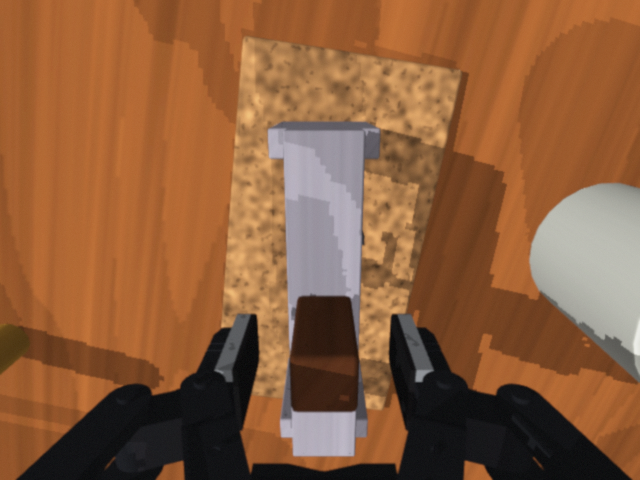

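Request:
drive_tool(
  moves=[0.4, 0, 0.04, 0, 0, 0, 0, 0, 0, 0, 0, 0, 0, 0, 0, 0, 0, 0, 0, 0, 0, 0, 0, 0],
)

```text
time: 39.02
tool_pos: [571.0, -330.1, 80.5]
tcp_rot: [-135.0, 90.0, 148.5]
ft_force: [1.2, 1.4, 0.1]
finger_gap: 49.8
```

Request:
drive_tool(
  moves=[0, 0, 0, 0, 0, 0, 0, 0, 0, 0, 0, 0, 0, 0, 0, 0, 0, 0, 0, 0, 0, 0, 0, 0, 0, 0, 0, 0, 0, 0, 0, 0, 0, 0, 0, 0],
  hand=0,
  grip_force=80,
)

```text
time: 39.52
tool_pos: [571.4, -330.2, 81.0]
tcp_rot: [51.7, 90.0, -24.8]
ft_force: [1.3, 0.2, 0.6]
finger_gap: 21.1
```

Request:
drive_tool(
  moves=[-1, 0, 0, 0, 0, 0, -2, 0, 0, 0, 0, 0, -3, 0, 0, 0, 0, 0, -3, 0, 0, 0, 0, 0, -2.5, 0, 0, 0, 0, 0, -0.5, 0, 0, -6.6, 0, 0, 0, 0, 0, -6.6, 0, 0, 0, 0, 0, -6.6, 0, 0, 0, 0, 0, -6.6, 0, 0, 0, 0, 0, -6.6, 0, 0, 0, 0, 0, -6.6, 0, 0, 0, 0, 0, -6.6, 0, 0, 0, 0, 0, -6.6, 0, 0, 0, 0, 0, -6.6, 0, 0, 0, 0, 0, -6.8, 0, 0, 0, 0, 0, 0, 0, 0, 0, 0, 0, 0, 0, 0],
)

```text
time: 40.93
tool_pos: [570.7, -329.9, 200.4]
tcp_rot: [161.5, 89.9, 150.9]
ft_force: [-0.6, 0.4, -4.0]
finger_gap: 21.1
```

```bash
python3 plan.py 532.3 -42.5 200 -10.17; python3 -c "
from look import *
grab('wrist','w23')"
```

```text
t 40.93 pos [ 570.7 -329.9  200.4] theta -10.6 gap 21.1 F [-0.6  0.4 -4. ]
rot [-0.43 -0.08 -0.03] then shift cm [ 0.039 27.613 -8.855]
```

View pics/w23.png

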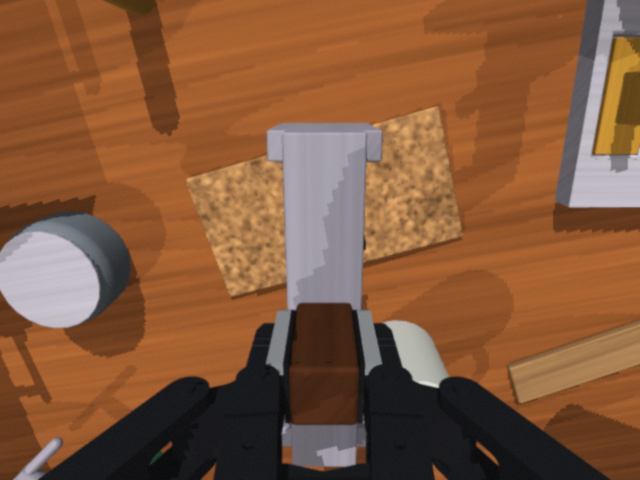

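Request:
drive_tool(
  moves=[0, 3.45, -1.1, -0.4, 0, 0, 0, 3.45, -1.1, 0, 0, 0, 0, 3.45, -1.1, 0, 0, 0, 0, 3.45, -1.1, 0, 0, 0, 0, 3.45, -1.1, 0, 0, 0, 0, 3.45, -1.1, 0, 0, 0, 0, 3.45, -1.1, 0, 0, 0, 0, 3.45, -1.15, 0, 0, 0, 0, 0, 0, 0, 0, 0, 0, 0, 0, 0, 0, 0, 0, 0, 0, 0, 0, 0, 0, 0, 0, 0, 0, 0],
)

```text
time: 41.98
tool_pos: [532.2, -43.9, 200.9]
tcp_rot: [-68.2, 90.0, -78.3]
ft_force: [-0.1, -0.7, -5.5]
finger_gap: 21.0
```

```bash
python3 plan.py 532 -42.4 120 -10.17
```

```text
t 41.98 pos [532.2 -43.9 200.9] theta -10.11 gap 21.0 F [-0.1 -0.7 -5.5]
rot [0.06 0.01 0.03] then shift cm [ 8.091  0.141 -0.047]
```

Request:
drive_tool(
  moves=[3, 0.1, -0.04, 0, 0, 0, 2.5, 0, 0, 0, 0, 0, 1.5, 0, 0, 0, 0, 0, 1, 0, 0, 0, 0, 0, 0, 0, 0, 0, 0, 0, 0, 0, 0, 0, 0, 0, 0, 0, 0, 0, 0, 0, 0, 0, 0, 0, 0, 0],
)

```text
time: 42.65
tool_pos: [533.2, -42.4, 122.6]
tcp_rot: [-1.3, 89.8, -11.3]
ft_force: [0.7, -0.0, -4.8]
finger_gap: 21.0
```

```bash
python3 plan.py 532 -42.4 97 -10.17; python3 -c "
from look import *
grab('wrist','w24')"
```

```text
t 42.65 pos [533.2 -42.4 122.6] theta -10.01 gap 21.0 F [ 0.7 -0.  -4.8]
rot [0.16 0.17 0.  ] then shift cm [ 2.562 -0.021 -0.113]
```

View pics/w24.png

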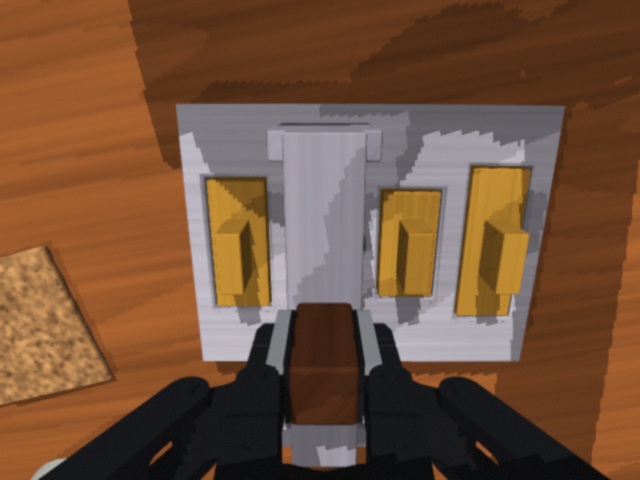

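Request:
drive_tool(
  moves=[0.6, 0, -0.05, 0.15, 0, 0, 0.6, 0, 0, 0, 0, 0, 0.5, 0, 0, 0, 0, 0, 0.2, 0, 0, 0, 0, 0, 0.1, 0, 0, 0, 0, 0, 0, 0, 0, 0, 0, 0, 0, 0, 0, 0, 0, 0, 0, 0, 0, 0, 0, 0],
)

```text
time: 43.37
tool_pos: [531.3, -41.8, 100.9]
tcp_rot: [172.7, 90.0, 162.6]
ft_force: [-0.9, -0.4, -2.3]
finger_gap: 20.7
```

```bash
python3 plan.py 532 -42.4 97 -10.17
```

```text
t 43.37 pos [531.3 -41.8 100.9] theta -10.13 gap 20.7 F [-0.9 -0.4 -2.3]
rot [ 0.04 -0.02 -0.  ] then shift cm [ 0.392 -0.05   0.085]
```

Request:
drive_tool(
  moves=[0.2, 0, 0.05, 0, 0, 0, 0.15, 0, 0, 0, 0, 0, 0.05, 0, 0, 0, 0, 0, 0, 0, 0, 0, 0, 0, 0, 0, 0, 0, 0, 0, 0, 0, 0, 0, 0, 0],
)

```text
time: 43.87
tool_pos: [532.1, -41.9, 96.9]
tcp_rot: [6.1, 90.0, -4.1]
ft_force: [-0.8, 0.0, -0.7]
finger_gap: 21.2
```

Request:
drive_tool(
  moves=[0.07, 0, 0, 0, 0, 0, 0, 0, 0, 0, 0, 0, 0, 0, 0, 0, 0, 0],
)

```text
time: 44.12
tool_pos: [532.1, -41.9, 96.9]
tcp_rot: [1.2, 90.0, -8.9]
ft_force: [-3.9, 1.5, 4.5]
finger_gap: 21.1
```

Request:
drive_tool(
  moves=[0, 0, 0, 0, 0, 0, 0, 0, 0, 0, 0, 0, 0, 0, 0, 0, 0, 0, 0, 0, 0, 0, 0, 0, 0, 0, 0, 0, 0, 0, 0, 0, 0, 0, 0, 0, 0, 0, 0, 0, 0, 0, 0, 0, 0, 0, 0, 0, 0, 0, 0, 0, 0, 0, 0, 0, 0, 0, 0, 0, 0, 0, 0, 0, 0, 0, 0, 0, 0, 0, 0, 0, 0, 0, 0, 0, 0, 0, 0, 0, 0, 0, 0, 0],
  hand=3,
)

```text
time: 45.28
tool_pos: [531.9, -41.9, 96.1]
tcp_rot: [-45.3, 90.0, -55.4]
ft_force: [-0.4, -0.2, 0.2]
finger_gap: 30.1
```

```bash
python3 plan.py 532 -42.4 97 -10.17
python3 - <<'E'
from shoe import *
grab('scene','s1');d=grab('wrist','w25')
C=cloud(d)
for p in[(325,200),(325,270),(325,380)]: print(p,C[p[1],p[0]].round(1))
im=pickle.load(open('s1.pkl','rb'))['image'];cv2.imwrite('pics/s1c.png',cv2.resize(im[190:300,250:420,::-1],None,fx=4,fy=4))
E
```

```text
t 45.28 pos [531.9 -41.9  96.1] theta -10.13 gap 30.1 F [-0.4 -0.2  0.2]
rot [0.04 0.   0.  ] then shift cm [-0.089 -0.045  0.019]
(325, 200) [482.3 -33.6  87.5]
(325, 270) [509.6 -38.4  87.2]
(325, 380) [525.8 -41.4 132.9]
```

View pics/s1c.png

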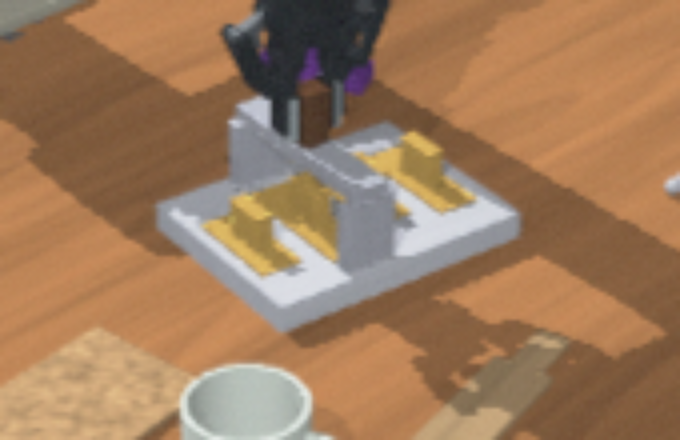

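View pics/w25.png

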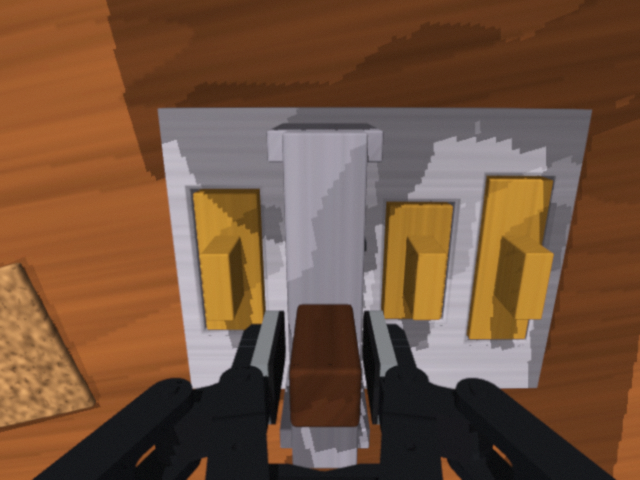

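The gauge stands on A: beam top reads 87.3, matching 89 with the −1.6 camera bias. Next: regrip, lift and move on to B.

Request:
drive_tool(
  moves=[0, 0, 0, 0, 0, 0, 0, 0, 0, 0, 0, 0, 0, 0, 0, 0, 0, 0, 0, 0, 0, 0, 0, 0, 0, 0, 0, 0, 0, 0, -1, 0, 0, 0, 0, 0, -2, 0, 0, 0, 0, 0, -2, 0, 0, 0, 0, 0, 0, 1.5, 0, 0, 0, 0, 0, 2.5, 0, 0, 0, 0, 0, 2.5, 0, 0, 0, 0, 0, 2.5, 0, 0, 0, 0, 0, 1.35, 0, 0, 0, 0, 0, 0, 0, 0, 0, 0, 0, 0, 0, 0, 0, 0, 0, 0, 0, 0, 0, 0, 0, 0, 0, 0, 0, 0],
  hand=0,
)

```text
time: 46.8
tool_pos: [549.8, 59.0, 145.9]
tcp_rot: [-134.5, 90.0, -144.6]
ft_force: [-0.7, 0.3, -4.3]
finger_gap: 21.4
```

```bash
python3 plan.py 550.4 60 98 -10.17; python3 -c "
from look import *
grab('wrist','w26')"
```

```text
t 46.8 pos [549.8  59.  145.9] theta -10.18 gap 21.4 F [-0.7  0.3 -4.3]
rot [-0.01 -0.03  0.03] then shift cm [4.788 0.109 0.04 ]
```

View pics/w26.png

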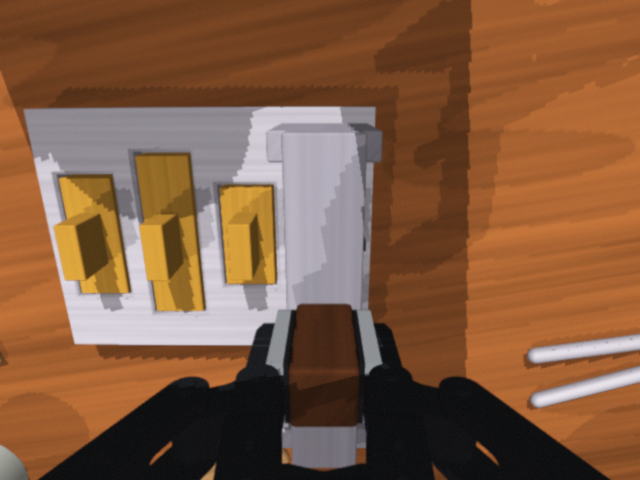

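Request:
drive_tool(
  moves=[1.5, 0.1, 0.04, 0, 0, 0, 1.5, 0, 0, 0, 0, 0, 1, 0, 0, 0, 0, 0, 0.4, 0, 0, 0, 0, 0, 0.2, 0, 0, 0, 0, 0, 0.15, 0, 0, 0, 0, 0, 0, 0, 0, 0, 0, 0, 0, 0, 0, 0, 0, 0, 0, 0, 0, 0, 0, 0, 0, 0, 0, 0, 0, 0],
)

```text
time: 47.68
tool_pos: [551.1, 60.8, 99.2]
tcp_rot: [3.3, 89.9, -6.9]
ft_force: [-0.4, -1.1, -3.1]
finger_gap: 21.5
```

```bash
python3 plan.py 550.4 60 96.1 -10.17
```

```text
t 47.68 pos [551.1  60.8  99.2] theta -10.13 gap 21.5 F [-0.4 -1.1 -3.1]
rot [ 0.04  0.06 -0.  ] then shift cm [ 0.314 -0.095 -0.052]
```

Request:
drive_tool(
  moves=[0.15, -0.05, 0, 0, 0, 0, 0.1, 0, 0, 0, 0, 0, 0.05, 0, 0, 0, 0, 0, 0, 0, 0, 0, 0, 0, 0, 0, 0, 0, 0, 0, 0, 0, 0, 0, 0, 0],
)

```text
time: 48.18
tool_pos: [551.2, 60.6, 96.3]
tcp_rot: [23.4, 89.9, 13.2]
ft_force: [1.5, 1.7, 2.4]
finger_gap: 21.0
```

Request:
drive_tool(
  moves=[0, 0, 0, 0, 0, 0, 0, 0, 0, 0, 0, 0, 0, 0, 0, 0, 0, 0, 0, 0, 0, 0, 0, 0, 0, 0, 0, 0, 0, 0, 0, 0, 0, 0, 0, 0, 0, 0, 0, 0, 0, 0, 0, 0, 0, 0, 0, 0, 0, 0, 0, 0, 0, 0, 0, 0, 0, 0, 0, 0, 0, 0, 0, 0, 0, 0, 0, 0, 0, 0, 0, 0, 0, 0, 0, 0, 0, 0, 0, 0, 0, 0, 0, 0],
  hand=3,
)

```text
time: 49.35
tool_pos: [550.6, 60.4, 95.6]
tcp_rot: [-175.9, 90.0, 174.0]
ft_force: [0.2, 1.0, 0.1]
finger_gap: 29.9
```

```bash
cat > chk.py <<'E'
import sys
from shoe import *
grab('scene','s'+sys.argv[1]);d=grab('wrist','w'+sys.argv[1])
C=cloud(d)
for p in[(325,200),(325,270),(325,380)]: print(p,C[p[1],p[0]].round(1))
im=pickle.load(open('s'+sys.argv[1]+'.pkl','rb'))['image'];w=d['image']
a=cv2.resize(im[190:300,250:420,::-1],(400,300));b=cv2.resize(w[:,:,::-1],(400,300));cv2.imwrite('pics/k'+sys.argv[1]+'.png',np.hstack([a,b]))
E
python3 plan.py 550.4 60 96.1 -10.17;python3 chk.py 27
```

```text
t 49.35 pos [550.6  60.4  95.6] theta -10.13 gap 29.9 F [0.2 1.  0.1]
rot [ 0.04 -0.    0.  ] then shift cm [-0.052 -0.039 -0.009]
(325, 200) [500.8  68.8  87.8]
(325, 270) [528.1  63.9  87.1]
(325, 380) [544.3  60.9 132.8]
```

View pics/k27.png

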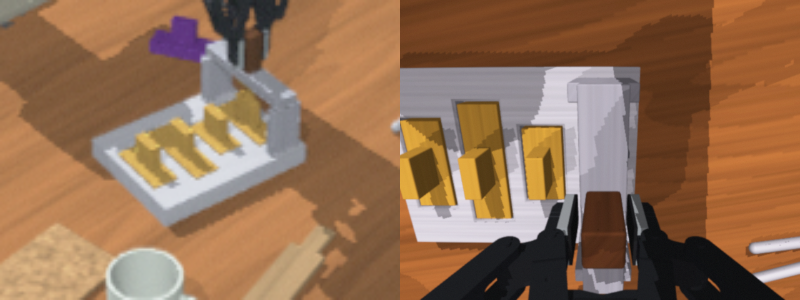

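It stands on B. Next is C, 156 mm along tool −y.

Request:
drive_tool(
  moves=[0, 0, 0, 0, 0, 0, 0, 0, 0, 0, 0, 0, 0, 0, 0, 0, 0, 0, 0, 0, 0, 0, 0, 0, 0, 0, 0, 0, 0, 0, -1, 0, 0, 0, 0, 0, -2, 0, 0, 0, 0, 0, -2, 0, 0, 0, 0, 0, 0, -2, 0, 0, 0, 0, 0, -3, 0, 0, 0, 0, 0, -3, 0, 0, 0, 0, 0, -3, 0, 0, 0, 0, 0, -3, 0, 0, 0, 0, 0, -1.6, 0, 0, 0, 0, 0, 0, 0, 0, 0, 0, 0, 0, 0, 0, 0, 0, 0, 0, 0, 0, 0, 0, 0, 0, 0, 0, 0, 0],
  hand=0,
)

```text
time: 50.95
tool_pos: [523.1, -92.3, 145.4]
tcp_rot: [151.2, 90.0, 141.1]
ft_force: [1.1, -0.3, -4.8]
finger_gap: 20.9
```

```bash
python3 plan.py 522.8 -93.6 96 -10.17; python3 -c "
from look import *
grab('wrist','w28')"
```

```text
t 50.95 pos [523.1 -92.3 145.4] theta -10.08 gap 20.9 F [ 1.1 -0.3 -4.8]
rot [ 0.09 -0.03 -0.02] then shift cm [ 4.942e+00 -1.330e-01 -2.000e-03]
```

View pics/w28.png

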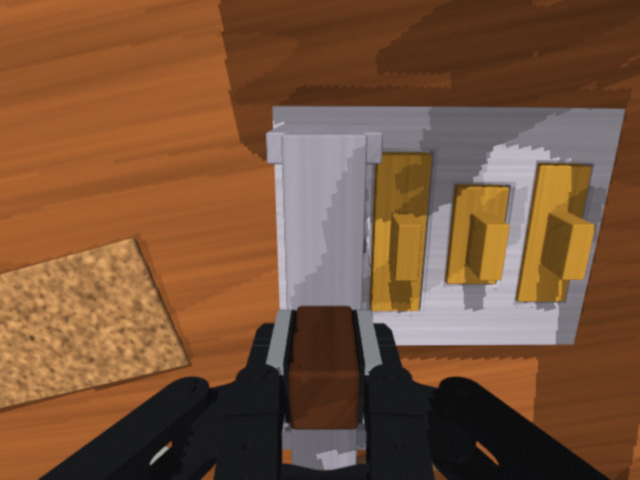

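Request:
drive_tool(
  moves=[1.5, -0.08, 0, 0, 0, 0, 1.5, 0, 0, 0, 0, 0, 1, 0, 0, 0, 0, 0, 0.4, 0, 0, 0, 0, 0, 0.2, 0, 0, 0, 0, 0, 0.15, 0, 0, 0, 0, 0, 0, 0, 0, 0, 0, 0, 0, 0, 0, 0, 0, 0, 0, 0, 0, 0, 0, 0, 0, 0, 0, 0, 0, 0],
)

```text
time: 51.83
tool_pos: [523.4, -94.0, 98.7]
tcp_rot: [-0.3, 89.9, -10.5]
ft_force: [0.0, 0.6, -2.5]
finger_gap: 21.1
```

```bash
python3 plan.py 522.8 -93.6 96 -10.17
```

```text
t 51.83 pos [523.4 -94.   98.7] theta -10.13 gap 21.1 F [ 0.   0.6 -2.5]
rot [0.04 0.06 0.  ] then shift cm [ 0.271  0.033 -0.07 ]
```

Request:
drive_tool(
  moves=[0.15, 0, 0, 0, 0, 0, 0.1, 0, 0, 0, 0, 0, 0.05, 0, 0, 0, 0, 0, 0, 0, 0, 0, 0, 0, 0, 0, 0, 0, 0, 0, 0, 0, 0, 0, 0, 0],
)

```text
time: 52.33
tool_pos: [523.6, -94.1, 95.7]
tcp_rot: [-4.9, 89.9, -15.1]
ft_force: [0.4, 0.5, 3.1]
finger_gap: 21.1
```

Request:
drive_tool(
  moves=[0, 0, 0, 0, 0, 0, 0, 0, 0, 0, 0, 0, 0, 0, 0, 0, 0, 0, 0, 0, 0, 0, 0, 0, 0, 0, 0, 0, 0, 0, 0, 0, 0, 0, 0, 0, 0, 0, 0, 0, 0, 0, 0, 0, 0, 0, 0, 0, 0, 0, 0, 0, 0, 0, 0, 0, 0, 0, 0, 0, 0, 0, 0, 0, 0, 0, 0, 0, 0, 0, 0, 0, 0, 0, 0, 0, 0, 0, 0, 0, 0, 0, 0, 0],
  hand=3,
)

```text
time: 53.5
tool_pos: [523.0, -94.0, 95.1]
tcp_rot: [166.0, 90.0, 155.9]
ft_force: [-1.0, 0.1, 0.0]
finger_gap: 29.6
```

```bash
python3 plan.py 522.8 -93.6 96 -10.17;python3 chk.py 29
```

```text
t 53.5 pos [523.  -94.   95.1] theta -10.13 gap 29.6 F [-1.   0.1  0. ]
rot [ 0.04 -0.   -0.  ] then shift cm [-0.091  0.032 -0.022]
(325, 200) [473.1 -85.6  88.2]
(325, 270) [500.2 -90.4  87.6]
(325, 380) [516.2 -93.4 132.9]
```

View pics/k29.png

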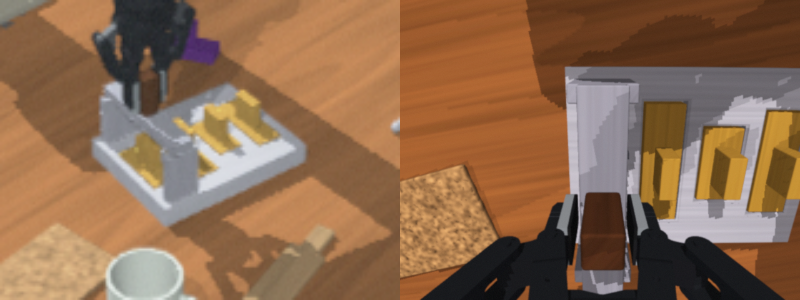

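It stands on C. Next is D, +104 mm.

Request:
drive_tool(
  moves=[0, 0, 0, 0, 0, 0, 0, 0, 0, 0, 0, 0, 0, 0, 0, 0, 0, 0, 0, 0, 0, 0, 0, 0, 0, 0, 0, 0, 0, 0, -1, 0, 0, 0, 0, 0, -2, 0, 0, 0, 0, 0, -2, 0, 0, 0, 0, 0, 0, 1.5, 0, 0, 0, 0, 0, 2.5, 0, 0, 0, 0, 0, 2.5, 0, 0, 0, 0, 0, 2.5, 0, 0, 0, 0, 0, 1.4, 0, 0, 0, 0, 0, 0, 0, 0, 0, 0, 0, 0, 0, 0, 0, 0, 0, 0, 0, 0, 0, 0, 0, 0, 0, 0, 0, 0],
  hand=0,
)

```text
time: 55.02
tool_pos: [541.0, 7.6, 144.9]
tcp_rot: [-142.9, 90.0, -153.1]
ft_force: [-0.4, -0.7, -4.9]
finger_gap: 21.1
```

```bash
python3 plan.py 541.4 8.8 95.4 -10.17; python3 -c "
from look import *
grab('wrist','w30')"
```

```text
t 55.02 pos [541.    7.6 144.9] theta -10.17 gap 21.1 F [-0.4 -0.7 -4.9]
rot [-0.   -0.04  0.03] then shift cm [4.947 0.127 0.023]
```

View pics/w30.png

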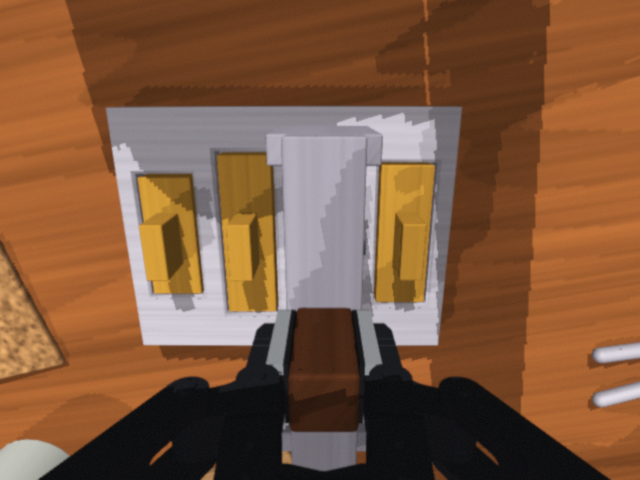

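Request:
drive_tool(
  moves=[1.5, 0.08, 0, 0, 0, 0, 1.5, 0, 0, 0, 0, 0, 1, 0, 0, 0, 0, 0, 0.4, 0, 0, 0, 0, 0, 0.2, 0, 0, 0, 0, 0, 0.15, 0, 0, 0, 0, 0, 0, 0, 0, 0, 0, 0, 0, 0, 0, 0, 0, 0, 0, 0, 0, 0, 0, 0, 0, 0, 0, 0, 0, 0],
)

```text
time: 55.9
tool_pos: [541.9, 9.1, 98.2]
tcp_rot: [0.1, 89.9, -10.1]
ft_force: [-0.5, -1.4, -3.5]
finger_gap: 21.1
```

```bash
python3 plan.py 541.4 8.8 95.2 -10.17
```

```text
t 55.9 pos [541.9   9.1  98.2] theta -10.13 gap 21.1 F [-0.5 -1.4 -3.5]
rot [ 0.04  0.06 -0.  ] then shift cm [ 0.304 -0.042 -0.038]
```

Request:
drive_tool(
  moves=[0.15, 0, 0, 0, 0, 0, 0.1, 0, 0, 0, 0, 0, 0.05, 0, 0, 0, 0, 0, 0, 0, 0, 0, 0, 0, 0, 0, 0, 0, 0, 0, 0, 0, 0, 0, 0, 0],
)

```text
time: 56.4
tool_pos: [542.0, 9.2, 95.3]
tcp_rot: [6.8, 89.9, -3.3]
ft_force: [-0.7, 0.0, 4.4]
finger_gap: 21.3
```

Request:
drive_tool(
  moves=[0, 0, 0, 0, 0, 0, 0, 0, 0, 0, 0, 0, 0, 0, 0, 0, 0, 0, 0, 0, 0, 0, 0, 0, 0, 0, 0, 0, 0, 0, 0, 0, 0, 0, 0, 0, 0, 0, 0, 0, 0, 0, 0, 0, 0, 0, 0, 0, 0, 0, 0, 0, 0, 0, 0, 0, 0, 0, 0, 0, 0, 0, 0, 0, 0, 0, 0, 0, 0, 0, 0, 0, 0, 0, 0, 0, 0, 0, 0, 0, 0, 0, 0, 0],
  hand=3,
)

```text
time: 57.57
tool_pos: [541.4, 9.2, 94.6]
tcp_rot: [-128.9, 90.0, -139.1]
ft_force: [-0.9, 0.4, 0.1]
finger_gap: 29.8
```

```bash
python3 plan.py 541.4 8.8 95 -10.17;python3 chk.py 31
```

```text
t 57.57 pos [541.4   9.2  94.6] theta -10.13 gap 29.8 F [-0.9  0.4  0.1]
rot [ 0.04 -0.    0.  ] then shift cm [-0.043 -0.039  0.007]
(325, 200) [491.4  17.6  88. ]
(325, 270) [518.   12.9  88.5]
(325, 380) [535.    9.7 131.8]
```

View pics/k31.png

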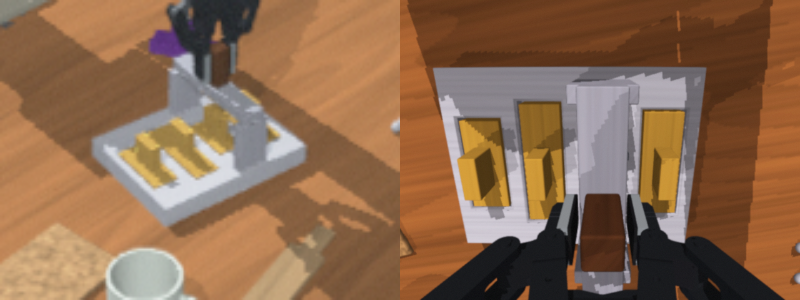

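It stands on D. Now I take it back to the mat.

Request:
drive_tool(
  moves=[0, 0, 0, 0, 0, 0, 0, 0, 0, 0, 0, 0, 0, 0, 0, 0, 0, 0, 0, 0, 0, 0, 0, 0, 0, 0, 0, 0, 0, 0, -1, 0, 0, 0, 0, 0, -2, 0, 0, 0, 0, 0, -3, 0, 0, 0, 0, 0, -3, 0, 0, 0, 0, 0, -1.5, 0, 0, 0, 0, 0, 0, 0, 0, 6.8, 0, 0, 0, 0, 0, 6.8, 0, 0, 0, 0, 0, 6.8, 0, 0, 0, 0, 0, 6.8, 0, 0, 0, 0, 0, 6.8, 0, 0, 0, 0, 0, 6.8, 0, 0, 0, 0, 0, 6.8, 0, 0, 0, 0, 0, 6.8, 0, 0, 0, 0, 0, 6.8, 0, 0],
  hand=0,
)

```text
time: 59.25
tool_pos: [540.7, 9.2, 199.0]
tcp_rot: [-108.8, 89.9, 179.5]
ft_force: [0.1, -0.3, -4.9]
finger_gap: 21.1
```

Request:
drive_tool(
  moves=[0, 0, 0, 6.8, 0, 0, 0, 0, 0, 6.3, 0, 0, 0, 0, 0, 0, 0, 0, 0, 0, 0, 0, 0, 0, 0, 0, 0, 0, 0, 0],
)

```text
time: 59.67
tool_pos: [541.1, 9.2, 199.4]
tcp_rot: [-97.2, 90.0, 178.6]
ft_force: [-0.0, 0.1, -4.4]
finger_gap: 21.2
```

```bash
python3 plan.py 572.3 -327.7 200 -84.5; python3 -c "
from look import *
grab('wrist','w32')"
```

```text
t 59.67 pos [541.1   9.2 199.4] theta -84.21 gap 21.2 F [-0.   0.1 -4.4]
rot [ 0.29 -0.01  0.04] then shift cm [-0.065 -0.125 33.835]
```

View pics/w32.png

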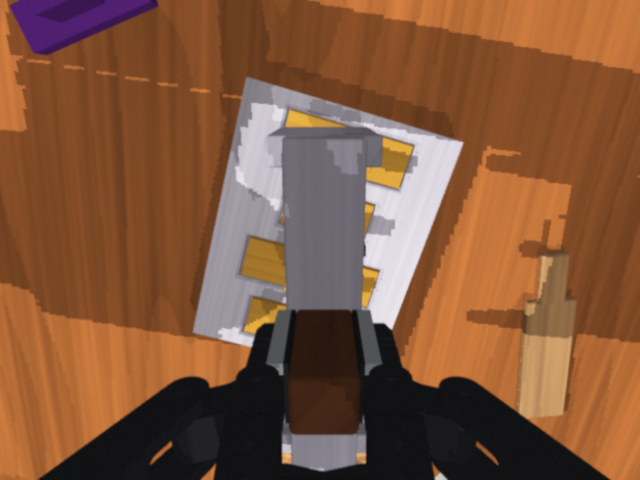

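Request:
drive_tool(
  moves=[0, 0, 3.4, 0, 0, 0, 0, 0, 3.4, 0, 0, 0, 0, 0, 3.4, 0, 0, 0, 0, 0, 3.4, 0, 0, 0, 0, 0, 3.4, 0, 0, 0, 0, 0, 3.4, 0, 0, 0, 0, 0, 3.4, 0, 0, 0, 0, 0, 3.4, 0, 0, 0, 0, 0, 3.4, 0, 0, 0, 0, 0, 3.2, 0, 0, 0, 0, 0, 0, 0, 0, 0, 0, 0, 0, 0, 0, 0, 0, 0, 0, 0, 0, 0, 0, 0, 0, 0, 0, 0],
)

```text
time: 60.88
tool_pos: [574.3, -326.1, 199.4]
tcp_rot: [-159.2, 90.0, 116.5]
ft_force: [-0.4, 1.3, -4.8]
finger_gap: 20.9
```

```bash
python3 plan.py 572.3 -327.7 79 -84.5; python3 -c "
from look import *
grab('wrist','w33')"
```

```text
t 60.88 pos [ 574.3 -326.1  199.4] theta -84.33 gap 20.9 F [-0.4  1.3 -4.8]
rot [ 0.17 -0.04  0.02] then shift cm [12.039 -0.213  0.137]
```

View pics/w33.png

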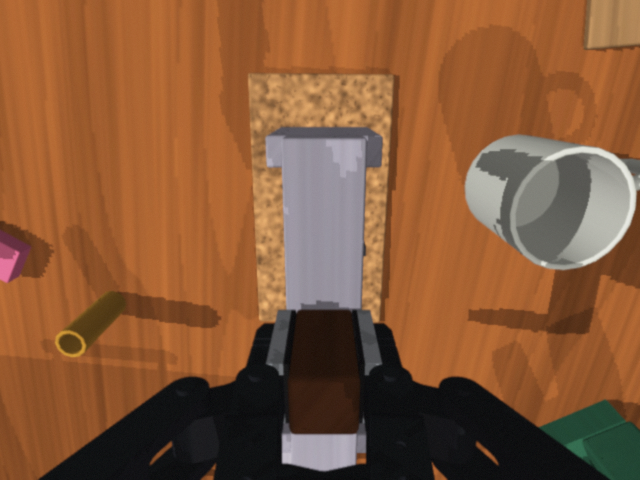

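Aligned with the mat. Expected contact is at TCP z ≈ 78.6–79.

Request:
drive_tool(
  moves=[2.5, -0.2, 0.1, 0, 0, 0, 2.5, 0, 0, 0, 0, 0, 2.5, 0, 0, 0, 0, 0, 2, 0, 0, 0, 0, 0, 1, 0, 0, 0, 0, 0, 0.5, 0, 0, 0, 0, 0, 0.4, 0, 0, 0, 0, 0, 0, 0, 0, 0, 0, 0, 0, 0, 0, 0, 0, 0, 0, 0, 0, 0, 0, 0, 0, 0, 0, 0, 0, 0, 0, 0, 0, 0, 0, 0],
)

```text
time: 61.93
tool_pos: [572.9, -328.8, 86.7]
tcp_rot: [49.9, 89.9, -34.5]
ft_force: [-0.3, -0.2, -4.5]
finger_gap: 21.2
```

```bash
python3 plan.py 572.3 -327.7 79 -84.5
```

```text
t 61.93 pos [ 572.9 -328.8   86.7] theta -84.43 gap 21.2 F [-0.3 -0.2 -4.5]
rot [ 0.07  0.06 -0.07] then shift cm [ 0.766 -0.046 -0.115]
```

Request:
drive_tool(
  moves=[0.3, 0, 0, 0, 0, 0, 0.2, 0, 0, 0, 0, 0, 0.1, 0, 0, 0, 0, 0, 0, 0, 0, 0, 0, 0, 0, 0, 0, 0, 0, 0, 0, 0, 0, 0, 0, 0],
)

```text
time: 62.43
tool_pos: [572.3, -328.4, 79.5]
tcp_rot: [-126.0, 90.0, 149.6]
ft_force: [-0.5, 0.1, -5.0]
finger_gap: 20.8
```

Request:
drive_tool(
  moves=[0.05, 0, 0, 0, 0, 0, 0.05, 0, 0, 0, 0, 0, 0.03, 0, 0, 0, 0, 0, 0, 0, 0, 0, 0, 0, 0, 0, 0, 0, 0, 0, 0, 0, 0, 0, 0, 0],
)

```text
time: 62.93
tool_pos: [572.5, -328.5, 78.8]
tcp_rot: [48.3, 90.0, -36.2]
ft_force: [-1.7, 1.0, 0.3]
finger_gap: 20.9
```

Sole contact (the load is off the tool). Release and retreat straight up.

Request:
drive_tool(
  moves=[0, 0, 0, 0, 0, 0, 0, 0, 0, 0, 0, 0, 0, 0, 0, 0, 0, 0, 0, 0, 0, 0, 0, 0, 0, 0, 0, 0, 0, 0, -1, 0, 0, 0, 0, 0, -2, 0, 0, 0, 0, 0, -3, 0, 0, 0, 0, 0, -3, 0, 0, 0, 0, 0, -3, 0, 0, 0, 0, 0, -3, 0, 0, 0, 0, 0, -1, 0, 0, 0, 0, 0, 0, 0, 0, 0, 0, 0, 0, 0, 0, 0, 0, 0],
  hand=4,
)

```text
time: 64.1
tool_pos: [572.6, -328.6, 238.7]
tcp_rot: [50.3, 89.9, -34.1]
ft_force: [0.3, 0.3, -0.5]
finger_gap: 39.9
```

```bash
python3 gauge.py w34 6
python3 - <<'E'
from shoe import *
d=grab('top','top3');C=cloud(d)
cv2.imwrite('pics/top3c.png',cv2.resize(d['image'][110:380,110:550,::-1],None,fx=1.8,fy=1.8))
grab('scene','s34')
shoes(d,6)
E
```

```text
beam 5649 71.7 px 323.0 200.0 mean [ 570.8 -318.1] (array([ 571.72, -327.89]), 140.2, 29.8, -84.48)
handle 1074 116.5 px 323.0 238.0 mean [ 571.9 -331.1] (array([ 572.06, -331.23]), 22.1, 21.7, -84.46)
px [270. 223.] lug z 51.5 cen [549.69  57.91] rect [549.1   57.93] 33.6 16.4 -0.94 | base (array([546.77,  35.95]), 94.5, 78.8, -10.18)
px [291. 226.] lug z 51.3 cen [542.14   7.  ] rect [542.15   7.01] 36.1 16.4 -0.94 | base (array([543.75,   4.93]), 119.8, 98.5, 77.69)
px [312. 229.] lug z 52.2 cen [533.46 -44.08] rect [533.98 -43.88] 36.0 16.4 -0.96 | base (array([532.49, -43.42]), 123.0, 108.8, 58.59)
px [333. 233.] lug z 52.8 cen [523.61 -95.1 ] rect [523.65 -95.12] 37.3 15.8 -9.15 | base (array([527.1 , -72.59]), 96.2, 77.3, -10.27)
```

View pics/w34.png

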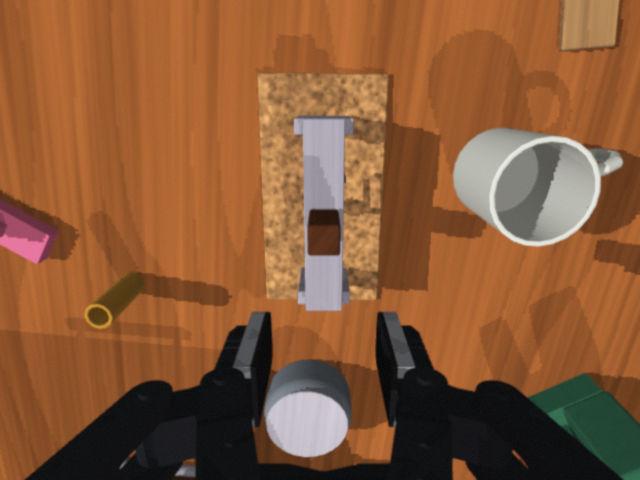

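View pics/top3c.png

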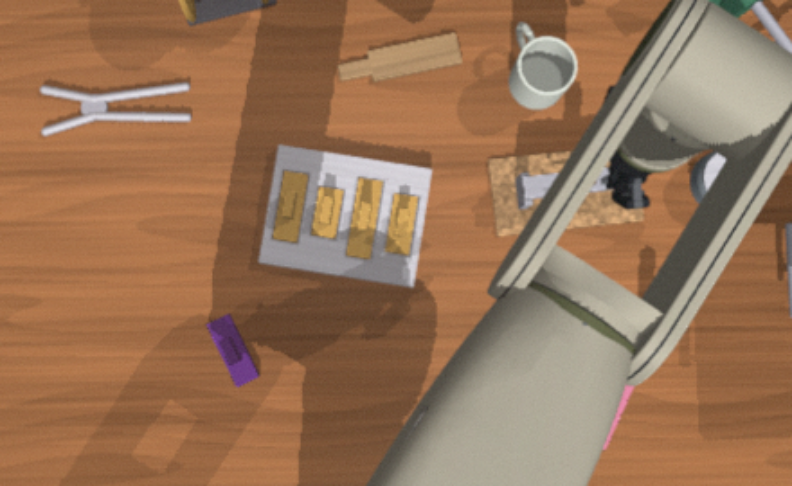

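View pics/s34.png

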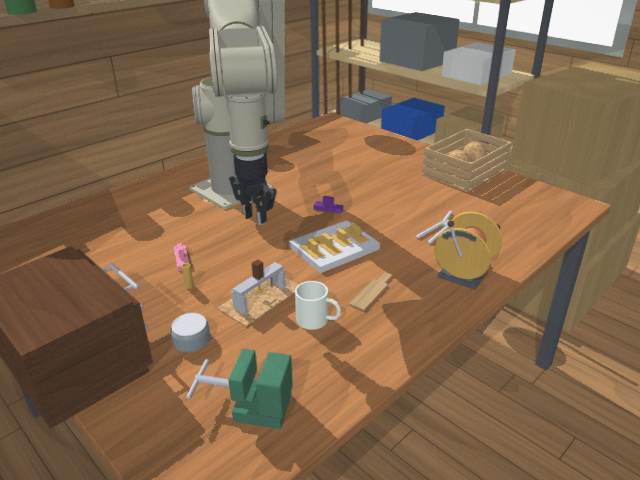

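```bash
python3 -c "
from bench import r,sensors
print(r.hand_in());s=sensors.sense();print(s['time'],s['ft_force'])"
```

```text
the job is handed in; nothing more can be done
None
the job is handed in; nothing more can be done
```

I fitted all four bronze shoes into their own recesses and gauged them in the order 110, 96, 82, 68 mm. I then put the gauge back on its mat and handed the job in at about 64 s. No verdict was reported, and the gauge's foot reading can't be read from here.

- **Shoes:** The wrist camera read each lug top at 50.5–50.6 mm. On the table they read 44.6 mm, so each rose the 6 mm expected for home. Insertion felt no contact until the floor. Shoe B was knocked a few centimetres during the run, so I re-measured it before picking it up.
- **Gauging:** At each shoe I released the gauge for about 1.1 s. The beam top read 87–88.5 mm each time. The true height should be 89 mm, and this camera reads about 1.5 mm low.
- **Gauge on its mat:** It stands upright about 3 mm from the mat's centre, with its axis at -84.5° against the mat's -84.7°.
- **Bystanders:** By eye, the last pictures show the bystanders and both look-alikes where they were. I did not measure their positions.
- **Checks that disagreed:** The final top-camera lug heights were 51.3–52.8 mm. That is the coarser depth of that camera, not a sign of movement.

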